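# Pack the model road vehicles into the stock tray by length

## Task

Pack up after running: put the red double-deck bus, the cream and maroon lorry, the maroon van and the cream car back into the wooden stock tray by order of length, the longest in the longest cradle, the next in the next longest and so on down to the shortest in the shortest. Stand each one upright on its wheels flat on the lining, lengthwise between its end walls (either end first), and let go. The yellow van and the blue lorry stay out on the layout: do not shift them.

Things in the scene. Friction and masses are not known exactly. Their poses are not given: they have to be found in the camera images.
- bus_red: Red die-cast double-deck bus, 33 wide, 110 long, 57 mm high. Origin: mid length and width, at the tyre bottoms; z up, length along its y, nose to -y. Flat sides from 5 mm up: grip across the width near the middle.
- lorry_maroon: Lorry with a tall cream box body and a maroon cab and bonnet, 31 wide, 84 long, 40 mm high. Origin: mid length and width, at the tyre bottoms; z up, length along its y, nose to -y. The box, 30 mm wide, is flat-sided from 12 mm up and reaches from y = -7 to +41 mm; the cab is 26 mm wide: grip across the box at about y = +10 mm.
- van_maroon: Plain dark maroon delivery van, 31 wide, 68 long, 35 mm high (body about 26 mm wide). Origin: mid length and width, at the tyre bottoms; z up, length along its y, nose to -y. Grip across the width near the middle.
- car_cream: Small cream saloon car, 22 wide, 55 long, 20 mm high. Origin: mid length and width, at the tyre bottoms; z up, length along its y, nose to -y. Lower body 22 mm wide up to 10 mm; cabin above it 18 to 20 mm wide from y = -12 to +19 mm: grip across the width at about y = +3 mm, fingertips about 5 mm above the ground.
- bay_longest: The longest of four pale wooden grey-lined cradles in the tray: inside 124 mm long (its y), 48 mm wide (its x). Fixed. Origin: centre of its underside; lined floor 3 mm above it; 5 mm end walls and 4 mm side strips rise 11 mm above it. The strips stand only near the corners: the middle 44 mm of each side is open for fingers. Cradles lie side by side in any order.
- bay_second: The second longest of four pale wooden grey-lined cradles in the tray: inside 98 mm long (its y), 48 mm wide (its x). Fixed. Origin: centre of its underside; lined floor 3 mm above it; 5 mm end walls and 4 mm side strips rise 11 mm above it. The strips stand only near the corners: the middle 44 mm of each side is open for fingers. Centres 62 mm apart along x.
- bay_third: The third longest of four pale wooden grey-lined cradles in the tray: inside 80 mm long (its y), 48 mm wide (its x). Fixed. Origin: centre of its underside; lined floor 3 mm above it; 5 mm end walls and 4 mm side strips rise 11 mm above it. The strips stand only near the corners: the middle 44 mm of each side is open for fingers.
- bay_shortest: The shortest of four pale wooden grey-lined cradles in the tray: inside 66 mm long (its y), 48 mm wide (its x). Fixed. Origin: centre of its underside; lined floor 3 mm above it; 5 mm end walls and 4 mm side strips rise 11 mm above it. The strips stand only near the corners: the middle 41 mm of each side is open for fingers. Tray rim 16 mm high.
- van_yellow: Yellow step van, 35 wide, 80 long, 39 mm high, parked among the others; loose, stays where it is. Origin at the middle of its footprint, length along its own y.
- lorry_blue: Box lorry with a blue and white box and a white cab, 33 wide, 99 long, 41 mm high, on the road; loose, stays where it is. Origin at the middle of its footprint, length along its own y.
Mind the look-alikes: they are no part of the job. What is shaped like the lorry_maroon but green or turquoise is not meant.

How it is judged:
At the end, for the whole second after the job is handed in: The bus stands in the longest cradle, the cream and maroon lorry in the second, the maroon van in the third, the cream car in the shortest: each within 11 mm of its cradle's middle, on the lining (within 4 mm), upright within 7 and lengthwise within 14 degrees, at rest (x of bus_red in the frame of bay_longest between -0.011 and 0.011 m and y of bus_red in the frame of bay_longest between -0.011 and 0.011 m and z of bus_red in the frame of bay_longest below 0.007 m and angle between each of bus_red, lorry_maroon, van_maroon, car_cream's own z axis and vertical below 0.12 rad and angle between the y axis of bus_red and the y axis of bay_longest, either way round below 0.25 rad and linear speed of each of bus_red, lorry_maroon, van_maroon, car_cream below 0.01 m/s and x of lorry_maroon in the frame of bay_second between -0.011 and 0.011 m and y of lorry_maroon in the frame of bay_second between -0.011 and 0.011 m and z of lorry_maroon in the frame of bay_second below 0.007 m and angle between the y axis of lorry_maroon and the y axis of bay_second, either way round below 0.25 rad and x of van_maroon in the frame of bay_third between -0.011 and 0.011 m and y of van_maroon in the frame of bay_third between -0.011 and 0.011 m and z of van_maroon in the frame of bay_third below 0.007 m and angle between the y axis of van_maroon and the y axis of bay_third, either way round below 0.25 rad and x of car_cream in the frame of bay_shortest between -0.011 and 0.011 m and y of car_cream in the frame of bay_shortest between -0.011 and 0.011 m and z of car_cream in the frame of bay_shortest below 0.007 m and angle between the y axis of car_cream and the y axis of bay_shortest, either way round below 0.25 rad); the robot touches nothing.
It fails at once if the yellow van is shifted by more than 20 mm (distance of van_yellow from where it was at the start of the episode above 0.02 m).
It fails at once if the blue lorry is shifted by more than 20 mm (distance of lorry_blue from where it was at the start of the episode above 0.02 m).
It also fails if it takes over 104 s, if anything falls off the work surface, if the arm or the gripper's body presses on something with over 40 N, if the wrist force passes 120 N, or if a joint passes its speed limit or range.

## Robot

A 6-joint arm with a two-finger parallel gripper is mounted at the origin on a cart in front of the work surface, level with it; the furniture and walls round the work are solid. World frame = base frame: x ahead of the robot, y to its left, z up, the work surface at z = 0. Lengths are in m, angles in rad, forces in N, time in s.
With the tool pointing down it reaches from about 0.375 to 0.9 m from the base axis. Payload 3.1 kg.
Tool frame: the origin (TCP) lies between the finger pads; the fingertips stand manip.finger_overhang ahead of it and the grasp point (between the pads) lies 5 mm behind it (manip.finger_overhang is the distance from the TCP to the fingertips, in m); z points along the fingers, y is the line along which they close (so a half turn about z gives the same grasp; the last joint's range is limited). The gripper opens to 85 mm and grips with 20 to 120 N. Pads are 22 mm wide; open, the fingers measure 114 mm over their backs; the gripper's body (76 mm by 85 mm) begins 54 mm behind the grasp point. The pads swing forward as they close: fully open they stand 13 mm farther back than shut.
Start: joints at [1.073, 0.527, 1.433, -0, 1.181, -0.178], TCP at [0.196, 0.593, 0.245] pointing down, gripper open.
Joint ranges: [-3.08, 3.08], [-0.75, 2.2], [0.22, 2.44], [-1.43, 4.57], [0, 2.65], [-2.85, 2.85]. Speed limits (rad/s): [2.79, 2.79, 3.14, 3.14, 3.14, 3.14].

## Interface

Orientations are given as a unit quaternion [x, y, z, w].
In Python, from station import manip gives the robot as it stands.
- The arm moves only by the tool drive_tool, never from a script. Its argument "plan" is a list of rows, each a list of 7 numbers: the shift along the tool's x, y, z in m, then the turn, a rotation vector about the tool's x, y, z in degrees, then the opening, from -1 (shut) to 1 (fully open). In form: [[x, y, z, wx, wy, wz, gripper], ...]. A call has 1 to 10 rows; each row shifts and turns the commanded pose from where the row before left it, along the tool's axes as they then stand; what a row does not reach is not made up. A row lasts 1/10 s, in which the tool goes at most 50 mm and 8.59 degrees, less where a joint would pass 70% of its speed; a pose out of reach is approached as far as the arm can. A call is refused whole if a number of a shift passes 0.05 or a number of a turn 8.59, either way. A call with a gripper value outside its range is refused whole. The fingers move at their own pace and stop on an object; "newtons" is the grip in N (left out, the last holds). Time passes only in rows, so rows that do not move let the fingers close. It gives the time, the measured TCP pose, the force, the opening and the grip force at its end, in the units of the state.
- manip.sense(): the state, without advancing time (a new reading comes with each control period).
- manip.snapshot(name): name is "scene" or "top" or "wrist"; returns a dict with "image" (384x512x3 uint8, red, green, blue), "z_map" (384x512 float32, m along the optical axis (not along the pixel's ray), 0 where there is no reading), "fov_y" (degrees; the focal length in pixels is half the picture's height over the tangent of half this angle, whatever the lens; pixels are square), "cx", "cy" (the principal point, pixels), "k1" (the pictures are not rectified: a ray, as slopes to the right and down, at radius r is drawn at 1 + k1 r^2 times it, then the intrinsics apply), "extrinsics" (4x4, takes a point from camera to world coordinates); the wrist camera has in their place "mount" (4x4, takes a point from camera to tool coordinates, whose origin is the TCP and whose axes are the flange's). Camera axes: x right, y up, looking along -z (the intrinsics and any distortion apply to the point x, -y, -z); pixel columns grow to the right and rows downward; lengths in m; the calibration is good to about 2 mm. A picture is of the moment at which its call begins: read the wrist's pose just before it.
- manip.sign_off(): hands the job in; it is judged then, once.
The state is a dict: "t": time; "q": joint angles; "qd": joint speeds; "tau": joint torques, N m; "tcp_pos": TCP position; "tool_rot": TCP orientation; "force": force on the tool from outside, world axes, zero at the start; "ft_torque": the same for the moment, N m; "finger_gap": opening from 0.0 (shut) to 1.0 (fully open); "gripper_force": force on a finger pad.
Only numpy, scipy, OpenCV 4.12 (cv2) and the standard library are available. Lean on these libraries where they do the work, as an engineer would, in place of code of your own. Each camera call takes 0.05 s, during which the arm holds its last target. There are 200 camera calls.

## Working session

There is one attempt and no reset: what is moved stays moved. The work goes in short steps, Python scripts to look and compute and a tool call to move; the robot and the scene stay as the last step left them, time stands still between calls to the robot, and variables do not carry over. Pictures are saved under pics/ and viewed, at most 14 in all, crops included, and the job is handed in when it is done.

Besides the shell and the picture viewer there is one more tool, called after "Call:" as a command line: name --pt "numbers of a row" for each row, then --argument value for the rest. drive_tool: Moves the arm, as the interface text tells. Its arguments: {"type":"object","properties":{"plan":{"type":"array"},"newtons":{"type":"number"}},"required":["plan"]}

```bash
mkdir -p pics; ls; cat > h.py <<'E'
import numpy as np, cv2
from station import manip
def save(name,fn):
    s=manip.snapshot(name); np.savez(''+fn+'.npz',**{k:np.array(v) for k,v in s.items()})
    cv2.imwrite(f'pics/{fn}.png',s['image'][:,:,::-1]); return s
def load(fn): return dict(np.load(''+fn+'.npz'))
def cloud(s,T=None):
    h,w=s['z_map'].shape; f=h/2/np.tan(np.radians(float(s['fov_y']))/2)
    u,v=np.meshgrid(np.arange(w),np.arange(h))
    K=np.array([[f,0,float(s['cx'])],[0,f,float(s['cy'])],[0,0,1]])
    # drawn = (1+k1 r^2) * ray -> OpenCV model
    p=cv2.undistortPoints(np.stack([u,v],-1).reshape(-1,1,2).astype(float),K,np.array([float(s['k1']),0,0,0]),).reshape(h,w,2)
    z=s['z_map']; P=np.stack([p[...,0]*z,-p[...,1]*z,-z],-1)
    T=s['extrinsics'] if T is None else T
    P=P@T[:3,:3].T+T[:3,3]; P[z==0]=np.nan; return P
E
python3 - <<'E'
from h import *
print(manip.sense(), manip.finger_overhang)
for n in('scene','top'):
    s=save(n,n+'0'); print({k:v for k,v in s.items() if k not in('image','z_map')})
a=cv2.imread('pics/top0.png'); cv2.imwrite('pics/top0b.png',cv2.resize(a,(800,600),interpolation=cv2.INTER_CUBIC))
E
```

```text
pics
{'t': 0.0, 'q': array([ 1.07248918e+00,  5.28481880e-01,  1.43391327e+00, -1.77608491e-06,
        1.18136814e+00, -1.78509618e-01]), 'qd': array([-0.0016671 , -0.00017717,  0.00156186, -0.00026198,  0.00144117,
       -0.00070576]), 'tau': array([-1.35796632e-03, -4.42346406e+01, -1.78023130e+01, -2.80037748e-04,
        8.40797438e-03,  4.63691805e-06]), 'tcp_pos': array([0.19613012, 0.59270892, 0.24432043]), 'tool_rot': array([ 1.59217834e-01,  9.87242880e-01, -1.02403281e-03, -3.59534823e-04]), 'force': array([-0.11825151, -0.04148688, -0.8772173 ]), 'ft_torque': array([ 0.02865005, -0.00236648,  0.01948321]), 'gripper_force': 0.0, 'finger_gap': 1.0044679146451956} 0.014
{'fov_y': 54.753440287161354, 'cx': 252.95600934135945, 'cy': 185.81850110948375, 'k1': -0.10100258420920757, 'extrinsics': array([[-0.87038149,  0.38178516, -0.31092789,  0.30850974],
       [-0.49214154, -0.65499469,  0.57339223,  0.59676474],
       [ 0.01525653,  0.65209052,  0.7579876 ,  0.77833655],
       [ 0.        ,  0.        ,  0.        ,  1.        ]])}
{'fov_y': 53.86349632611536, 'cx': 256.6607950274895, 'cy': 195.615730705239, 'k1': -0.10911465739601796, 'extrinsics': array([[-0.02024709,  0.98693363, -0.15985016,  0.47549611],
       [-0.99979248, -0.01962746,  0.00545442,  0.02642122],
       [ 0.0022457 ,  0.15992743,  0.98712622,  1.09256882],
       [ 0.        ,  0.        ,  0.        ,  1.        ]])}
```

View pics/top0b.png

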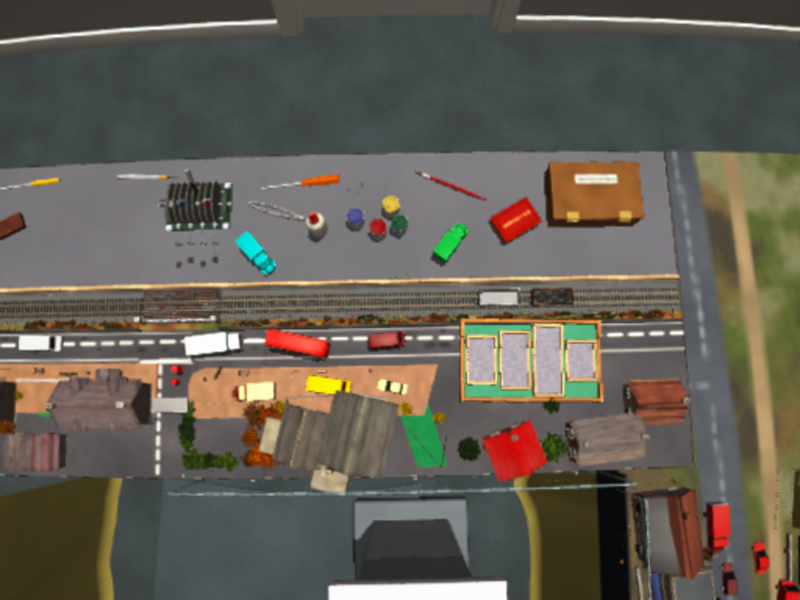

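View pics/scene0.png

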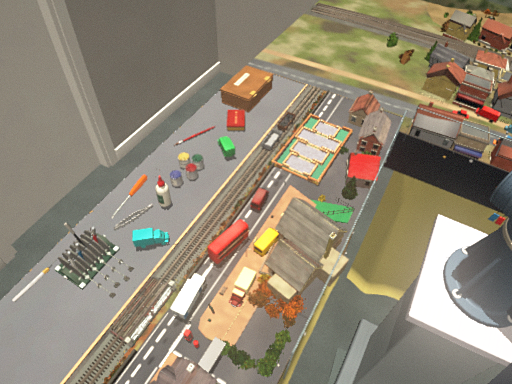

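The top view (800x600) shows these candidates:
- **Bus:** red double-decker at (297,343). The red box at (515,220) is not a bus.
- **Lorry:** cream box with maroon cab at (254,391). The turquoise (255,252) and green (450,243) ones are look-alikes.
- **Van:** maroon at (386,340). The one at (12,225) is a far brown object.
- **Car:** cream at (393,387).
- **Stay out:** yellow van (328,385) and blue lorry (213,343).
- **Cradles, left to right:** third, second, longest, shortest.

Next I'll measure them and confirm with one enlarged crop.

```bash
cat > m1.py <<'E'
from h import *
s=load('top0'); P=cloud(s)
S=load('scene0'); Q=cloud(S)
im=s['image']
c=im[195:275,135:395]; cv2.imwrite('pics/crop1.png',cv2.resize(c[:,:,::-1],None,fx=3,fy=3,interpolation=cv2.INTER_CUBIC))
pts={'bus':(297,343),'lorry':(254,391),'van':(386,340),'car':(393,387),'yellow':(328,385),'blue':(213,343),'b3':(481,360),'b2':(515,360),'b1':(549,360),'b4':(581,360),'road':(430,345),'chimney':(330,480),'roofL':(300,440),'roofR':(370,420),'tree':(262,415)}
for n,(u,v) in pts.items():
    p=P[int(v*.64),int(u*.64)]; print(n,p.round(4))
def blob(P,x,y,z0,z1,r=.07):
    m=(abs(P[...,0]-x)<r)&(abs(P[...,1]-y)<r)&(P[...,2]>z0)&(P[...,2]<z1)
    n,l,st,ce=cv2.connectedComponentsWithStats(m.astype(np.uint8),connectivity=4)
    d=np.where(m,np.hypot(P[...,0]-x,P[...,1]-y),9); i=np.unravel_index(d.argmin(),d.shape)
    q=P[l==l[i]]; (cx,cy),wh,a=cv2.minAreaRect((q[:,:2]*1000).astype(np.float32)); return len(q),round(cx,1),round(cy,1),np.round(wh,1),round(a,1),np.percentile(q[:,2],95).round(4)
for n,z0 in(('bus',.02),('lorry',.012),('van',.012),('car',.007),('yellow',.012),('blue',.012)):
    u,v=pts[n]; p=P[int(v*.64),int(u*.64)]
    print(n,'top',blob(P,p[0],p[1],z0,.065)); print('   scene',blob(Q,p[0],p[1],z0,.065))
E
python3 m1.py
```

```text
bus [0.5817 0.2061 0.0551]
lorry [0.4981 0.2874 0.0377]
van [0.5863 0.0489 0.036 ]
car [0.503  0.0395 0.0131]
yellow [0.5073 0.156  0.0362]
blue [0.5862 0.3637 0.0368]
b3 [ 0.5481 -0.122   0.009 ]
b2 [ 0.5465 -0.1854  0.0102]
b1 [ 0.5453 -0.2508  0.005 ]
b4 [ 0.5439 -0.3105  0.0027]
road [ 0.5799 -0.0315 -0.0021]
chimney [0.3426 0.15   0.0493]
roofL [0.4154 0.1938 0.0936]
roofR [0.4475 0.0779 0.1071]
tree [0.4562 0.2773 0.0193]
bus top (476, 581.7, 209.3, array([109. ,  33.1]), 78.3, np.float64(0.0594))
   scene (835, 579.9, 210.0, array([109.8,  33.4]), 78.8, np.float64(0.0596))
lorry top (288, 496.2, 292.3, array([30.6, 83. ]), 1.6, np.float64(0.0426))
   scene (554, 489.8, 293.1, array([38.4, 81.9]), 4.4, np.float64(0.0419))
van top (212, 587.2, 49.1, array([25. , 64.2]), 5.6, np.float64(0.0367))
   scene (236, 585.9, 51.4, array([25.1, 61.8]), 4.9, np.float64(0.0367))
car top (98, 501.7, 39.1, array([46.4, 20. ]), 79.7, np.float64(0.0179))
   scene (1, 515.5, 42.1, array([0., 0.]), 0.0, np.float64(0.0072))
yellow top (356, 480.5, 158.2, array([79.1, 82.4]), 83.4, np.float64(0.0628))
   scene (687, 478.1, 177.4, array([ 84. , 113.6]), 63.5, np.float64(0.0636))
blue top (450, 585.0, 365.0, array([ 33.7, 101. ]), 6.3, np.float64(0.0435))
   scene (880, 592.9, 354.2, array([ 48.5, 122.2]), 6.5, np.float64(0.0432))
```

View pics/crop1.png

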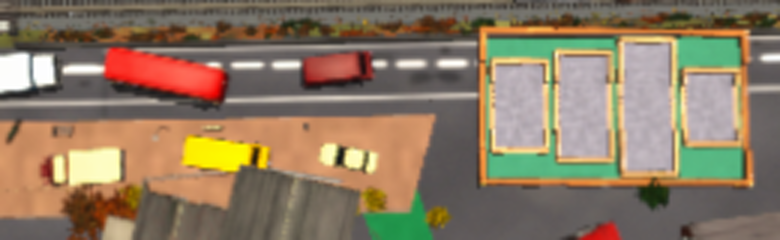

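The crop confirms them: bus at (165,75), cream lorry with its maroon cab on the left at (85,167), maroon van at (338,68), cream car at (348,157). The tray's cradles from left to right are third, second, longest and shortest. I'll move over the site for a closer wrist view.

Call:
drive_tool --pt "-0.035 -0.024 -0.012 0 0 0 1" --pt "-0.035 -0.024 -0.012 0 0 0 1" --pt "-0.035 -0.024 -0.012 0 0 0 1" --pt "-0.035 -0.024 -0.012 0 0 0 1" --pt "-0.035 -0.024 -0.012 0 0 0 1" --pt "-0.035 -0.024 -0.012 0 0 0 1" --pt "-0.035 -0.024 -0.012 0 0 0 1" --pt "-0.035 -0.024 -0.012 0 0 0 1" --pt "-0.035 -0.024 -0.012 0 0 0 1" --pt "-0.035 -0.024 -0.012 0 0 0 1"

```text
t: 1.1
tcp_pos: [0.4537, 0.2538, 0.3655]
tool_rot: [0.159, 0.987, -0.0, -0.0]
force: [0.8, 0.9, 0.4]
finger_gap: 1.0
gripper_force: 0.0
```

Call:
drive_tool --pt "-0.045 -0.03 -0.017 0 0 0 1" --pt "-0.045 -0.03 -0.017 0 0 8 1" --pt "0 0 0 0 0 8 1" --pt "0 0 0 0 0 8 1" --pt "0 0 0 0 0 8 1" --pt "0 0 0 0 0 8 1" --pt "0 0 0 0 0 8 1" --pt "0 0 0 0 0 8 1" --pt "0 0 0 0 0 8 1" --pt "0 0 0 0 0 7.6 1"

```text
t: 2.1
tcp_pos: [0.5116, 0.1802, 0.3947]
tool_rot: [0.709, 0.706, -0.001, -0.0]
force: [-0.9, -0.2, -0.0]
finger_gap: 0.996
gripper_force: 0.0
```

```bash
cat >> h.py <<'E'
from scipy.spatial.transform import Rotation as Rn
def pose():
    s=manip.sense(); T=np.eye(4); T[:3,:3]=Rn.from_quat(s['tool_rot']).as_matrix(); T[:3,3]=s['tcp_pos']; return s,T
def go(x,y,z,head):
    """tool-frame shift (after the turn) and turn about tool z needed; head=world heading of tool y, deg (mod 180)"""
    s,T=pose(); h=np.degrees(np.arctan2(T[1,1],T[0,1])); d=(head-h+90)%180-90
    tilt=np.degrees(np.arccos(-T[2,2])); q6=np.degrees(s['q'][5])
    Ti=T[:3,:3].T; D=np.array([x,y,z])-T[:3,3]
    h2=np.radians(h+d); R2=np.array([[-np.sin(h2),np.cos(h2),0],[np.cos(h2),np.sin(h2),0],[0,0,-1]]) # cols below
    R2=np.stack([[np.cos(h2+np.pi/2),np.sin(h2+np.pi/2),0],[np.cos(h2),np.sin(h2),0],[0,0,-1]])
    print('t',round(s['t'],2),'tcp',T[:3,3].round(4),'head',h.round(2),'tilt',tilt.round(2),'q6',q6.round(0),'| wz',(-d).round(2),'shift before turn',(Ti@D).round(4),'after turn',(R2@D).round(4),'gap',round(s['finger_gap'],3),'F',s['force'].round(1),'grip',round(s['gripper_force'],1))
def wrist(fn):
    s0,T=pose(); s=save('wrist',fn); P=cloud(s,T@np.array(s['mount'])); np.save(''+fn+'_P.npy',P); return s,P
E
python3 - <<'E'
from h import *
go(.52,.17,.40,0)
s,P=wrist('w0'); print(s['mount'],s['fov_y'])
for p in [(20,20),(490,20),(490,360),(20,360),(256,192)]: print(p,P[p[1],p[0]])
E
```

```text
t 2.1 tcp [0.5116 0.1802 0.3947] head -0.24 tilt 0.08 q6 8.0 | wz -0.24 shift before turn [-0.0102  0.0084 -0.0053] after turn [-0.0102  0.0084 -0.0053] gap 0.996 F [-0.9 -0.2 -0. ] grip 0.0
[[ 2.86422357e-04  9.54390488e-01  2.98561073e-01  7.56984039e-02]
 [ 9.99999951e-01 -2.35610863e-04 -2.06180853e-04  5.73289867e-04]
 [-1.26432813e-04  2.98561117e-01 -9.54390509e-01 -1.29000186e-01]
 [ 0.00000000e+00  0.00000000e+00  0.00000000e+00  1.00000000e+00]] 64.43497790765973
(20, 20) [-0.48916289  0.56682638 -0.88953254]
(490, 20) [0.88132057 0.36515997 0.01480252]
(490, 360) [0.57229153 0.19187126 0.46673155]
(20, 360) [0.452454   0.19090911 0.46551448]
(256, 192) [0.51799949 0.08227968 0.00525014]
```

View pics/w0.png

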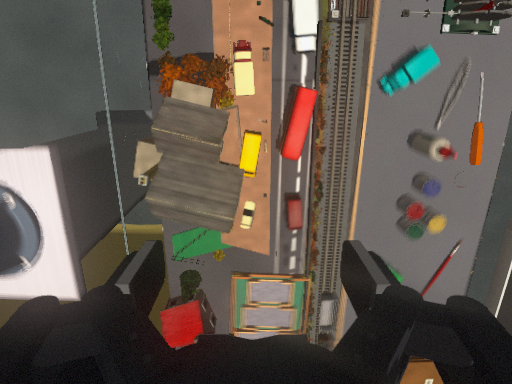

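The wrist view shows the bus at (298,122), the lorry at (243,68), the van at (293,211), the car at (247,214) and the tray at (270,305). The roof comes close to the car and the yellow van. Next I'll fit poses and map the clearance.

```bash
cat > m2.py <<'E'
from h import *
import sys
fn=sys.argv[1]
im=load(fn)['image']; P=np.load(fn+'_P.npy'); hsv=cv2.cvtColor(im,cv2.COLOR_RGB2HSV).astype(int)
g=dict(bus=(.581,.209,.02,.065,.03,.075),lorry=(.496,.292,.012,.05,.028,.06),van=(.587,.049,.012,.05,.03,.05),car=(.502,.039,.006,.03,.02,.04))
for n,(x,y,z0,z1,rx,ry) in g.items():
    m=(abs(P[...,0]-x)<rx)&(abs(P[...,1]-y)<ry)&(P[...,2]>z0)&(P[...,2]<z1)
    q=P[m]; (cx,cy),wh,a=cv2.minAreaRect((q[:,:2]*1000).astype(np.float32)); print(n,len(q),'c',round(cx,1),round(cy,1),np.round(wh,1),round(a,1),'top',np.percentile(q[:,2],[50,98]).round(4))
    e=np.linalg.eigh(np.cov(q[:,:2].T))[1][:,1]; print('   pca axis',np.degrees(np.arctan2(e[1],e[0])).round(1)%180)
# height map in mm (max over both cameras) near car and lorry
A=np.concatenate([P.reshape(-1,3),cloud(load('top0')).reshape(-1,3),cloud(load('scene0')).reshape(-1,3)])
def hm(x0,x1,y0,y1,d=.01):
    print('cols y(mm, high->low)',[int(1000*v) for v in np.arange(y1,y0,-d)])
    for x in np.arange(x1,x0,-d):
        r=[]
        for y in np.arange(y1,y0,-d):
            m=(abs(A[:,0]-x)<d/2)&(abs(A[:,1]-y)<d/2); r.append('%4d'%round(1000*np.nanmax(A[m,2])) if m.any() else '   .')
        print('%4d'%round(x*1000),''.join(r))
hm(.43,.56,-.01,.12); hm(.43,.56,.22,.36)
E
python3 m2.py w0
```

```text
bus 1649 c 582.7 207.0 [110.7  32.8] 77.3 top [0.0566 0.059 ]
   pca axis 77.9
lorry 1154 c 491.4 282.1 [46.8 99. ] 0.0 top [0.0393 0.042 ]
   pca axis 85.4
van 629 c 594.8 49.1 [44.4 98.5] 0.5 top [0.033  0.0355]
   pca axis 96.0
car 290 c 498.7 38.7 [72.5 33.5] 84.4 top [0.0103 0.0181]
   pca axis 84.0
cols y(mm, high->low) [120, 110, 100, 90, 80, 70, 60, 50, 40, 30, 20, 10, 0]
 560    6   5   4   4   4   6   5   4   4   4   4   3   3
 550    4   4   4   3   4   3   6   5   5   4   4   4   4
 540    7   7   7   8  14   8   7   7   8   8   7   9   7
 530    7   8   8   9  15   8   7   9  10   9   8   7   8
 520   25   6   7   8   7   7   8   8   8   7   7   8   7
 510   29  17   7   7   7   9  12  15  19  19  16   7   7
 500   73  14   6   6   7   8  10  15  19  19  12   8   7
 490   91 102 111 122 120  14  13  15  18  19  11   6   7
 480   93 105 117 124 124 115 102  91   8   6   6   7   7
 470   97 108 118 126 122 112 101  90  79  66  10  11   5
 460  100 109 121 126 120 109  97  85  76  65  12  13   6
 450  102 115 124 125 117 108  96  84  71  60  12  11   8
 440  103 119 125 126
[... 355 characters left out ...]
 9   8   7   7   7
 530   17   9   9   9  18  16  11   7   9   9   9   8   8   8
 520   13   8   9   9  12   9   9   8   8  10   9   8   8   8
 510    9   9  10  16  30  35  42  43  43  43  44  42   7   8
 500   11   8  10  25  33  35  44  43  43  43  43  43   8   8
 490    8   8   9  22  35  36  42  43  43  43  43  44  17  17
 480   11  11  10  16  34  35  43  42  41  43  41  38  18  49
 470    9  10  12  11   8  18  20  19  18  23  21  22  21  58
 460   10  10   9  10  10  24  24  25  26  27  29  28  24  58
 450    8  10   8  10   7  20  27  27  27  27  46  46  51  62
 440    5   3   4   3   5  12  22  27  23  44  45  46  53  64
 430    4   4   6   5   4  13  18  15  15  45  47  48  56  65
```

Call:
drive_tool --pt "-0.036 0.004 0.011 0 0 0 1" --pt "-0.036 0.004 0.011 0 0 0 1" --pt "-0.036 0.004 0.011 0 0 0 1" --pt "-0.036 0.004 0.011 0 0 0 1" --pt "-0.036 0.004 0.011 0 0 0 1" --pt "-0.036 0.004 0.011 0 0 0 1" --pt "-0.036 0.004 0.011 0 0 0 1" --pt "-0.036 0.004 0.011 0 0 0 1" --pt "0 0 0 0 0 0 1"

```text
t: 3.05
tcp_pos: [0.5441, -0.1117, 0.3052]
tool_rot: [0.708, 0.707, -0.001, -0.001]
force: [0.7, 0.1, -0.3]
finger_gap: 1.001
gripper_force: 0.0
```

```bash
cat > m3.py <<'E'
from h import *
go(.545,-.12,.31,0)
s,P=wrist('w1')
def rects(im,P,tag):
    hsv=cv2.cvtColor(im,cv2.COLOR_RGB2HSV).astype(int)
    m=(abs(P[...,0]-.545)<.08)&(abs(P[...,1]+.215)<.14)&(hsv[...,1]<70)&(hsv[...,2]>110)
    m=cv2.morphologyEx(m.astype(np.uint8),cv2.MORPH_OPEN,np.ones((3,3)))
    n,l,st,ce=cv2.connectedComponentsWithStats(m)
    for i in range(1,n):
        if st[i,4]>80:
            q=P[l==i]; q=q[~np.isnan(q[:,0])]; (cx,cy),wh,a=cv2.minAreaRect((q[:,:2]*1000).astype(np.float32)); print(tag,st[i,4],'c',round(cx,1),round(cy,1),np.round(wh,1),round(a,1),'z',np.median(q[:,2]).round(4))
rects(s['image'],P,'wrist'); t=load('top0'); rects(t['image'],cloud(t),'top')
P=np.load('w0_P.npy'); 
g=dict(bus=(.581,.209,.025,.065,.04,.075),lorry=(.496,.292,.032,.05,.03,.06),van=(.587,.049,.018,.05,.03,.05),car=(.505,.039,.0125,.03,.022,.04),yellow=(.51,.157,.03,.045,.022,.06),blue=(.585,.365,.025,.05,.03,.06))
for src,P in(('w0',P),('top',cloud(load('top0')))):
  for n,(x,y,z0,z1,rx,ry) in g.items():
    m=(abs(P[...,0]-x)<rx)&(abs(P[...,1]-y)<ry)&(P[...,2]>z0)&(P[...,2]<z1)
    k,l,st,ce=cv2.connectedComponentsWithStats(m.astype(np.uint8)); m=l==1+st[1:,4].argmax()
    q=P[m]; (cx,cy),wh,a=cv2.minAreaRect((q[:,:2]*1000).astype(np.float32)); e=np.linalg.eigh(np.cov(q[:,:2].T))[1][:,1]
    print(src,n,len(q),'c',round(cx,1),round(cy,1),np.round(wh,1),round(a,1),'pca',np.degrees(np.arctan2(e[1],e[0])).round(1)%180,'x',q[:,0].min().round(3),q[:,0].max().round(3),'y',q[:,1].min().round(3),q[:,1].max().round(3))
E
python3 m3.py
```

```text
t 3.05 tcp [ 0.5441 -0.1117  0.3052] head -0.08 tilt 0.16 q6 -23.0 | wz -0.08 shift before turn [-0.0083  0.0009 -0.0048] after turn [-0.0083  0.0009 -0.0048] gap 1.001 F [ 0.7  0.1 -0.3] grip 0.0
wrist 1807 c 549.0 -125.4 [48.  79.6] 88.6 z 0.0086
wrist 1919 c 547.4 -187.0 [49.4 97.2] 88.1 z 0.0083
wrist 2102 c 545.2 -249.8 [ 49.  124.1] 87.8 z 0.0083
wrist 1000 c 543.5 -311.5 [47.4 65.3] 88.2 z 0.0084
top 665 c 545.5 -248.4 [ 46.2 122.3] 86.6 z 0.008
top 522 c 547.1 -186.2 [47.6 93.8] 86.7 z 0.0079
top 438 c 549.8 -123.8 [44.3 78.5] 87.5 z 0.0081
top 347 c 543.1 -310.3 [46.5 64.1] 86.1 z 0.0081
w0 bus 1633 c 582.7 207.0 [110.7  32.8] 77.3 pca 77.9 x 0.557 0.606 y 0.152 0.263
w0 lorry 812 c 498.0 282.6 [30.1 65.8] 3.6 pca 93.2 x 0.482 0.515 y 0.25 0.315
w0 van 470 c 588.4 49.7 [29.  62.4] 3.1 pca 95.1 x 0.572 0.604 y 0.019 0.081
w0 car 105 c 502.8 36.1 [21.3 17.1] 76.9 pca 72.5 x 0.492 0.512 y 0.024 0.047
w0 yellow 638 c 507.6 159.1 [64.9 28. ] 80.4 pca 81.6 x 0.491 0.526 y 0.126 0.193
w0 blue 845 c 586.0 360.9 [33.5 49.1] 5.8 pca 100.9 x 0.567 0.605 y 0.337 0.384
top bus 469 c 581.7 209.3 [109.   33.1] 78.3 pca 77.6 x 0.557 0.605 y 0.154 0.263
top lorry 221 c 496.5 284.0 [30.4 66.3] 2.3 pca 93.8 x 0.481 0.512 y 0.251 0.317
top van 194 c 587.5 49.1 [25.  63.9] 4.6 pca 97.0 x 0.573 0.602 y 0.018 0.08
top car 56 c 502.3 38.3 [28.9 18.5] 74.9 pca 82.6 x 0.492 0.512 y 0.022 0.054
top yellow 225 c 506.6 161.6 [66.6 28.3] 81.0 pca 84.4 x 0.491 0.524 y 0.128 0.195
top blue 412 c 584.9 365.2 [ 33.6 100.7] 6.2 pca 96.3 x 0.564 0.604 y 0.315 0.416
```

View pics/w1.png

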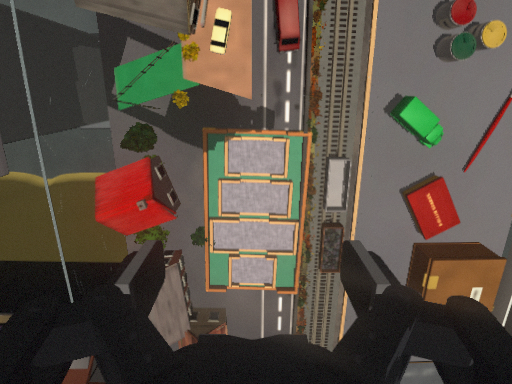

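The wrist view shows the four cradles at rows 157, 198, 237 and 271, from third to shortest. Their fitted inner lengths of 80, 97, 124 and 65 mm match the sizes given. The bus goes first.

```bash
python3 -c "
from h import *
go(.582,.208,.15,-12.3)"
```

```text
t 3.1 tcp [ 0.5439 -0.1095  0.3059] head -0.03 tilt 0.16 q6 -23.0 | wz 12.27 shift before turn [0.3174 0.0383 0.1562] after turn [ 0.3184 -0.0304  0.1559] gap 0.997 F [-0.1  1.3 -1. ] grip 0.0
```

Call:
drive_tool --pt "0 0 0 0 0 6.1 0.4" --pt "0 0 0 0 0 6.1 0.4" --pt "0.04 -0.004 0.018 0 0 0 0.4" --pt "0.04 -0.004 0.018 0 0 0 0.4" --pt "0.04 -0.004 0.018 0 0 0 0.4" --pt "0.04 -0.004 0.018 0 0 0 0.4" --pt "0.04 -0.004 0.018 0 0 0 0.4" --pt "0.04 -0.004 0.018 0 0 0 0.4" --pt "0.04 -0.004 0.018 0 0 0 0.4" --pt "0.038 0 0.018 0 0 0 0.4" --newtons 60

```text
t: 4.1
tcp_pos: [0.5825, 0.2124, 0.163]
tool_rot: [0.777, 0.63, -0.0, -0.0]
force: [0.5, 0.2, -0.1]
finger_gap: 0.702
gripper_force: 0.0
```

Call:
drive_tool --pt "0 0 0 0 0 0 0.4" --pt "0 0 0 0 0 0 0.4"

```text
t: 4.3
tcp_pos: [0.5826, 0.2109, 0.1629]
tool_rot: [0.776, 0.63, -0.001, -0.0]
force: [-0.0, 0.1, -0.7]
finger_gap: 0.707
gripper_force: 0.0
```

```bash
python3 -c "
from h import *
go(.582,.208,.037,-12.3)"
```

```text
t 4.3 tcp [0.5826 0.2109 0.1629] head -11.87 tilt 0.08 q6 21.0 | wz 0.43 shift before turn [-2.800e-03  1.000e-04  1.259e-01] after turn [-0.0029 -0.      0.1259] gap 0.707 F [-0.   0.1 -0.7] grip 0.0
```

Call:
drive_tool --pt "-0.003 0 0.03 0 0 0.4 0.4" --pt "0 0 0.03 0 0 0 0.4" --pt "0 0 0.03 0 0 0 0.4" --pt "0 0 0.024 0 0 0 0.4" --pt "0 0 0.012 0 0 0 0.4" --pt "0 0 0 0 0 0 -0.4" --pt "0 0 0 0 0 0 -0.6" --pt "0 0 0 0 0 0 -0.8" --pt "0 0 0 0 0 0 -0.8" --pt "0 0 0 0 0 0 -0.8"

```text
t: 5.3
tcp_pos: [0.5839, 0.2063, 0.0385]
tool_rot: [0.78, 0.626, 0.001, 0.001]
force: [0.6, -0.5, 2.2]
finger_gap: 0.381
gripper_force: 61.0
```

Call:
drive_tool --pt "0 0 -0.01 0 0 0 -0.8" --pt "0 0 -0.02 0 0 0 -0.8" --pt "0 0 -0.03 0 0 0 -0.8" --pt "0 0 -0.04 0 0 0 -0.8" --pt "0 0 -0.03 0 0 0 -0.8" --pt "0 0 0 0 0 0 -0.8"

```text
t: 5.9
tcp_pos: [0.5863, 0.2069, 0.173]
tool_rot: [0.78, 0.626, 0.005, 0.003]
force: [0.7, 1.4, -1.1]
finger_gap: 0.379
gripper_force: 60.9
```

```bash
python3 -c "
from h import *
go(.5453,-.2494,.15,-91.8)"
```

```text
t 5.9 tcp [0.5863 0.2069 0.173 ] head -12.51 tilt 0.63 q6 22.0 | wz 79.29 shift before turn [-0.4544  0.0586  0.0217] after turn [-0.0266  0.4574  0.023 ] gap 0.379 F [ 0.7  1.4 -1.1] grip 60.9
```

Call:
drive_tool --pt "0 0 0 0 0 7.93 -0.8" --pt "0 0 0 0 0 7.93 -0.8" --pt "0 0 0 0 0 7.93 -0.8" --pt "0 0 0 0 0 7.93 -0.8" --pt "0 0 0 0 0 7.93 -0.8" --pt "0 0 0 0 0 7.93 -0.8" --pt "0 0 0 0 0 7.93 -0.8" --pt "0 0 0 0 0 7.93 -0.8" --pt "0 0 0 0 0 7.93 -0.8" --pt "0 0 0 0 0 7.93 -0.8"

```text
t: 6.9
tcp_pos: [0.5821, 0.206, 0.1662]
tool_rot: [1.0, -0.019, -0.001, 0.0]
force: [-0.6, -0.1, -1.8]
finger_gap: 0.379
gripper_force: 60.8
```

Call:
drive_tool --pt "-0.003 0.038 0 0 0 0 -0.8" --pt "-0.003 0.046 0.002 0 0 0 -0.8" --pt "-0.003 0.048 0.002 0 0 0 -0.8" --pt "-0.003 0.048 0.003 0 0 0 -0.8" --pt "-0.003 0.048 0.003 0 0 0 -0.8" --pt "-0.003 0.048 0.003 0 0 0 -0.8" --pt "-0.003 0.048 0.003 0 0 0 -0.8" --pt "-0.003 0.048 0.003 0 0 0 -0.8" --pt "-0.003 0.046 0.002 0 0 0 -0.8" --pt "0 0.039 0.002 0 0 0 -0.8"

```text
t: 7.9
tcp_pos: [0.5401, -0.2518, 0.1433]
tool_rot: [1.0, -0.017, -0.001, -0.001]
force: [1.1, 0.2, -1.5]
finger_gap: 0.378
gripper_force: 60.8
```

Call:
drive_tool --pt "0 0 0 0 0 0 -0.8" --pt "0 0 0 0 0 0 -0.8"

```text
t: 8.1
tcp_pos: [0.5406, -0.2501, 0.1433]
tool_rot: [1.0, -0.017, -0.001, -0.001]
force: [-0.2, -0.5, -2.2]
finger_gap: 0.38
gripper_force: 60.8
```

```bash
python3 -c "
from h import *
go(.5453,-.2494,.043,-91.8)
s,P=wrist('w2')"
```

```text
t 8.1 tcp [ 0.5406 -0.2501  0.1433] head -91.96 tilt 0.15 q6 56.0 | wz -0.16 shift before turn [ 0.0049 -0.0007  0.1003] after turn [ 0.0047 -0.0009  0.1003] gap 0.38 F [-0.2 -0.5 -2.2] grip 60.8
```

View pics/w2.png

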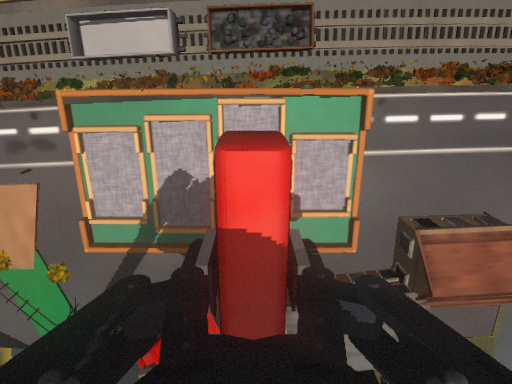

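The bus is held square over the longest cradle. I'll check its lengthwise offset in the grip.

```bash
python3 -c "
from h import *
P=np.load('w2_P.npy'); im=load('w2')['image'].astype(int)
m=(im[...,0]>120)&(im[...,1]<60)&(P[...,2]>.1)&(P[...,2]<.2); q=P[m]
print(len(q),np.percentile(q,[1,50,99],axis=0).round(4))
f=q[q[:,2]>.155]; print('far x',f[:,0].max(), 'y at far', f[f[:,0]>f[:,0].max()-.02][:,1].mean(),'z',np.median(f[:,2]))
"
```

```text
6135 [[ 0.5339 -0.2667  0.1374]
 [ 0.5657 -0.2503  0.1615]
 [ 0.598  -0.2381  0.1632]]
far x 0.5982810534562072 y at far -0.2519492222918848 z 0.16160581746703354
```

Call:
drive_tool --pt "0.002 0.001 0.03 0 0 0 -0.8" --pt "0 0 0.03 0 0 0 -0.8" --pt "0 0 0.02 0 0 0 -0.8" --pt "0 0 0.01 0 0 0 -0.8" --pt "0 0 0.003 0 0 0 -0.8" --pt "0 0 0 0 0 0 -0.8"

```text
t: 8.75
tcp_pos: [0.5439, -0.25, 0.0515]
tool_rot: [1.0, -0.015, -0.0, -0.0]
force: [-0.0, -0.2, -1.3]
finger_gap: 0.38
gripper_force: 60.9
```

Call:
drive_tool --pt "0 0 0.002 0 0 0 -0.8" --pt "0 0 0.001 0 0 0 -0.8" --pt "0 0 0 0 0 0 -0.8"

```text
t: 9.05
tcp_pos: [0.5439, -0.2511, 0.049]
tool_rot: [1.0, -0.016, 0.0, 0.0]
force: [0.2, 0.3, -2.4]
finger_gap: 0.38
gripper_force: 60.9
```

Call:
drive_tool --pt "0 0 0.002 0 0 0 -0.8" --pt "0 0 0.001 0 0 0 -0.8" --pt "0 0 0 0 0 0 -0.8"

```text
t: 9.35
tcp_pos: [0.5439, -0.2512, 0.0464]
tool_rot: [1.0, -0.016, 0.0, 0.0]
force: [-1.7, 1.2, 5.0]
finger_gap: 0.383
gripper_force: 61.9
```

Call:
drive_tool --pt "0 0 0.001 0 0 0 -0.8" --pt "0 0 0.001 0 0 0 -0.8" --pt "0 0 0 0 0 0 -0.8"

```text
t: 9.65
tcp_pos: [0.544, -0.2512, 0.0463]
tool_rot: [1.0, -0.016, 0.001, 0.001]
force: [-2.2, 3.3, 16.3]
finger_gap: 0.38
gripper_force: 63.4
```

Call:
drive_tool --pt "0 0 0 0 0 0 0.15" --pt "0 0 0 0 0 0 0.15" --pt "0 0 0 0 0 0 0.15" --pt "0 0 -0.01 0 0 0 0.15" --pt "0 0 -0.03 0 0 0 0.15" --pt "0 0 -0.04 0 0 0 0.15" --pt "0 0 -0.04 0 0 0 0.15" --pt "0 0 0 0 0 0 0.15"

```text
t: 10.45
tcp_pos: [0.5469, -0.253, 0.1695]
tool_rot: [1.0, -0.016, 0.005, 0.004]
force: [1.1, -0.4, -0.0]
finger_gap: 0.578
gripper_force: 0.0
```

```bash
python3 -c "
from h import *
go(.588,.0494,.15,4.7)"
```

```text
t 10.45 tcp [ 0.5469 -0.253   0.1695] head -91.81 tilt 0.72 q6 56.0 | wz 83.49 shift before turn [ 0.0313 -0.3037  0.0177] after turn [-0.298  -0.0657  0.0195] gap 0.578 F [ 1.1 -0.4 -0. ] grip 0.0
```

Call:
drive_tool --pt "0.004 -0.038 0.002 0 0 0 0.3" --pt "0.004 -0.044 0.003 0 0 0 0.3" --pt "0.004 -0.046 0.003 0 0 0 0.3" --pt "0.005 -0.046 0.003 0 0 0 0.3" --pt "0.005 -0.046 0.003 0 0 0 0.3" --pt "0.005 -0.046 0.003 0 0 0 0.3" --pt "0.004 -0.038 0.002 0 0 0 0.3" --pt "0 0 0 0 0 -8.04 0.3" --pt "0 0 0 0 0 -8.04 0.3" --pt "0 0 0 0 0 -8.04 0.3"

```text
t: 11.45
tcp_pos: [0.5837, 0.0529, 0.1437]
tool_rot: [0.98, 0.197, -0.001, -0.0]
force: [-0.5, -0.0, -0.3]
finger_gap: 0.654
gripper_force: 0.0
```

Call:
drive_tool --pt "0 0 0 0 0 -8.04 0.3" --pt "0 0 0 0 0 -8.04 0.3" --pt "0 0 0 0 0 -8.04 0.3" --pt "0 0 0 0 0 -8.04 0.3" --pt "0 0 0 0 0 -8.04 0.3" --pt "0 0 0 0 0 -8.04 0.3" --pt "0 0 0 0 0 -8.04 0.3" --pt "0 0 0 0 0 -8.04 0.3" --pt "0 0 0 0 0 -8.04 0.3" --pt "0 0 0 0 0 0 0.3"

```text
t: 12.45
tcp_pos: [0.5838, 0.0521, 0.1438]
tool_rot: [0.678, 0.735, -0.0, -0.0]
force: [0.6, -0.1, -0.5]
finger_gap: 0.65
gripper_force: 0.0
```

```bash
python3 -c "
from h import *
go(.588,.0494,.032,4.7)"
```

```text
t 12.45 tcp [0.5838 0.0521 0.1438] head 4.64 tilt 0.06 q6 -10.0 | wz -0.06 shift before turn [-0.003   0.0041  0.1118] after turn [-0.003   0.004   0.1118] gap 0.65 F [ 0.6 -0.1 -0.5] grip 0.0
```

Call:
drive_tool --pt "-0.003 0.004 0.03 0 0 0 0.3" --pt "0 0 0.03 0 0 0 0.3" --pt "0 0 0.03 0 0 0 0.3" --pt "0 0 0.016 0 0 0 0.3" --pt "0 0 0.008 0 0 0 0.3" --pt "0 0 0 0 0 0 -0.4" --pt "0 0 0 0 0 0 -0.7" --pt "0 0 0 0 0 0 -0.9" --pt "0 0 0 0 0 0 -0.9" --pt "0 0 0 0 0 0 -0.9" --newtons 50

```text
t: 13.45
tcp_pos: [0.5891, 0.0493, 0.0312]
tool_rot: [0.678, 0.735, 0.001, 0.001]
force: [0.5, 0.5, 1.5]
finger_gap: 0.274
gripper_force: 52.7
```

Call:
drive_tool --pt "0 0 -0.01 0 0 0 -0.9" --pt "0 0 -0.02 0 0 0 -0.9" --pt "0 0 -0.03 0 0 0 -0.9" --pt "0 0 -0.03 0 0 0 -0.9" --pt "0 0 -0.03 0 0 0 -0.9" --pt "0 0 0 0 0 0 -0.9"

```text
t: 14.05
tcp_pos: [0.5914, 0.0492, 0.1554]
tool_rot: [0.678, 0.735, 0.003, 0.004]
force: [0.7, 0.3, -0.4]
finger_gap: 0.274
gripper_force: 52.5
```

```bash
python3 -c "
from h import *
go(.549,-.125,.15,-91.8)"
```

```text
t 14.05 tcp [0.5914 0.0492 0.1554] head 4.66 tilt 0.57 q6 -11.0 | wz -83.54 shift before turn [-0.1702 -0.0565  0.0052] after turn [ 0.037  -0.1754  0.0054] gap 0.274 F [ 0.7  0.3 -0.4] grip 52.5
```

Call:
drive_tool --pt "-0.03 -0.01 0 0 0 0 -0.9" --pt "-0.035 -0.012 0.001 0 0 0 -0.9" --pt "-0.035 -0.012 0.001 0 0 0 -0.9" --pt "-0.035 -0.012 0.001 0 0 0 -0.9" --pt "-0.035 -0.01 0.001 0 0 0 -0.9"

```text
t: 14.55
tcp_pos: [0.5452, -0.1256, 0.146]
tool_rot: [0.678, 0.735, -0.0, -0.001]
force: [-0.1, 0.3, -1.5]
finger_gap: 0.275
gripper_force: 52.4
```

Call:
drive_tool --pt "0 0 0 0 0 -8.35 -0.9" --pt "0 0 0 0 0 -8.35 -0.9" --pt "0 0 0 0 0 -8.35 -0.9" --pt "0 0 0 0 0 -8.35 -0.9" --pt "0 0 0 0 0 -8.35 -0.9" --pt "0 0 0 0 0 -8.35 -0.9" --pt "0 0 0 0 0 -8.35 -0.9" --pt "0 0 0 0 0 -8.35 -0.9" --pt "0 0 0 0 0 -8.35 -0.9" --pt "0 0 0 0 0 -8.35 -0.9"

```text
t: 15.55
tcp_pos: [0.5459, -0.1244, 0.1459]
tool_rot: [0.013, 1.0, 0.0, -0.001]
force: [-0.4, 0.5, -0.5]
finger_gap: 0.276
gripper_force: 52.4
```

Call:
drive_tool --pt "0 0 0 0 0 0 -0.9" --pt "0 0 0 0 0 0 -0.9"

```text
t: 15.75
tcp_pos: [0.5461, -0.1245, 0.1461]
tool_rot: [0.018, 1.0, 0.0, -0.0]
force: [0.2, -0.6, -1.5]
finger_gap: 0.278
gripper_force: 52.4
```

```bash
python3 -c "
from h import *
go(.549,-.125,.045,88.2)
s,P=wrist('w3'); im=s['image']; hsv=cv2.cvtColor(im,cv2.COLOR_RGB2HSV).astype(int)
q=P[(P[...,2]>.10)&(P[...,2]<.17)&(hsv[...,1]>120)&((hsv[...,0]<12)|(hsv[...,0]>165))]
print(len(q),np.percentile(q,[1,50,99],axis=0).round(4))
a=cv2.hconcat([im]);cv2.imwrite('pics/w3.png',a[:,:,::-1])"
```

```text
t 15.75 tcp [ 0.5461 -0.1245  0.1461] head 87.98 tilt 0.04 q6 -112.0 | wz -0.22 shift before turn [-0.003  -0.0005  0.1011] after turn [-0.0029 -0.0004  0.1011] gap 0.278 F [ 0.2 -0.6 -1.5] grip 52.4
4953 [[ 0.5161 -0.1365  0.1279]
 [ 0.5358 -0.1243  0.149 ]
 [ 0.5683 -0.1129  0.1505]]
```

View pics/w3.png

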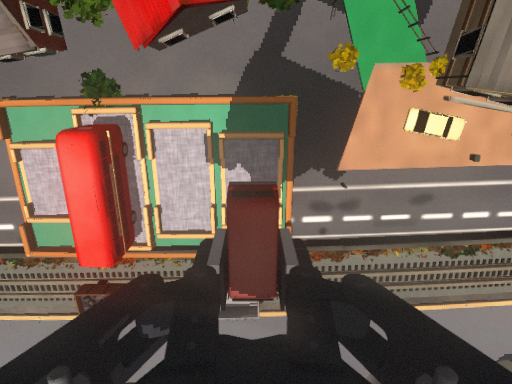

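The bus stands upright in its cradle at (95,190). The van is square over the third cradle, so I'll lower it.

Call:
drive_tool --pt "-0.001 0 0.03 0 0 0 -0.9" --pt "0 0 0.03 0 0 0 -0.9" --pt "0 0 0.025 0 0 0 -0.9" --pt "0 0 0.012 0 0 0 -0.9" --pt "0 0 0.006 0 0 0 -0.9" --pt "0 0 0 0 0 0 -0.9" --pt "0 0 0.002 0 0 0 -0.9" --pt "0 0 0.001 0 0 0 -0.9" --pt "0 0 0 0 0 0 -0.9"

```text
t: 16.7
tcp_pos: [0.5479, -0.1248, 0.041]
tool_rot: [0.016, 1.0, -0.0, 0.001]
force: [0.3, 0.5, -0.5]
finger_gap: 0.272
gripper_force: 52.4
```

Call:
drive_tool --pt "0 0 0.001 0 0 0 -0.9" --pt "0 0 0 0 0 0 -0.9"

```text
t: 16.9
tcp_pos: [0.5475, -0.1247, 0.0395]
tool_rot: [0.016, 1.0, -0.0, 0.0]
force: [0.7, -0.0, -1.1]
finger_gap: 0.271
gripper_force: 52.4
```

Call:
drive_tool --pt "0 0 0.001 0 0 0 -0.9" --pt "0 0 0.001 0 0 0 -0.9" --pt "0 0 0 0 0 0 -0.9"

```text
t: 17.2
tcp_pos: [0.5477, -0.1247, 0.039]
tool_rot: [0.016, 1.0, -0.0, 0.0]
force: [-3.3, 1.0, 12.0]
finger_gap: 0.269
gripper_force: 54.0
```

Call:
drive_tool --pt "0 0 0.001 0 0 0 -0.9" --pt "0 0 0 0 0 0 -0.9"

```text
t: 17.4
tcp_pos: [0.5477, -0.1247, 0.0389]
tool_rot: [0.016, 1.0, -0.0, 0.001]
force: [-3.8, 0.7, 18.2]
finger_gap: 0.273
gripper_force: 54.9
```

Call:
drive_tool --pt "0 0 0 0 0 0 0.05" --pt "0 0 0 0 0 0 0.05" --pt "0 0 0 0 0 0 0.05" --pt "0 0 -0.01 0 0 0 0.05" --pt "0 0 -0.03 0 0 0 0.05" --pt "0 0 -0.04 0 0 0 0.05" --pt "0 0 -0.03 0 0 0 0.05" --pt "0 0 0 0 0 0 0.05"

```text
t: 18.2
tcp_pos: [0.5503, -0.1258, 0.1509]
tool_rot: [0.016, 1.0, -0.002, 0.004]
force: [0.1, -0.7, -1.1]
finger_gap: 0.53
gripper_force: 0.0
```

```bash
python3 -c "
from h import *
go(.4975,.2825,.15,3.2)"
```

```text
t 18.2 tcp [ 0.5503 -0.1258  0.1509] head 88.17 tilt 0.55 q6 -112.0 | wz 84.97 shift before turn [ 0.0658  0.4064 -0.0011] after turn [ 0.4106 -0.0299  0.0009] gap 0.53 F [ 0.1 -0.7 -1.1] grip 0.0
```

Call:
drive_tool --pt "0.006 0.036 -0.004 0 0 0 0.05" --pt "0.006 0.041 -0.004 0 0 0 0.05" --pt "0.007 0.041 -0.004 0 0 0 0.05" --pt "0.007 0.041 -0.004 0 0 0 0.05" --pt "0.007 0.041 -0.004 0 0 0 0.05" --pt "0.007 0.041 -0.004 0 0 0 0.05" --pt "0.007 0.041 -0.004 0 0 0 0.05" --pt "0.007 0.041 -0.002 0 0 0 0.05" --pt "0.006 0.041 0 0 0 0 0.05" --pt "0.006 0.042 0 0 0 0 0.05"

```text
t: 19.2
tcp_pos: [0.4935, 0.2847, 0.1757]
tool_rot: [0.016, 1.0, -0.0, -0.001]
force: [1.1, -0.0, 0.5]
finger_gap: 0.524
gripper_force: 0.0
```

Call:
drive_tool --pt "0 0 0 0 0 8.5 0.05" --pt "0 0 0 0 0 8.5 0.05" --pt "0 0 0 0 0 8.5 0.05" --pt "0 0 0 0 0 8.5 0.05" --pt "0 0 0 0 0 8.5 0.05" --pt "0 0 0 0 0 8.5 0.05" --pt "0 0 0 0 0 8.5 0.05" --pt "0 0 0 0 0 8.5 0.05" --pt "0 0 0 0 0 8.5 0.05" --pt "0 0 0 0 0 8.5 0.05"

```text
t: 20.2
tcp_pos: [0.4939, 0.283, 0.1754]
tool_rot: [0.69, 0.724, -0.001, -0.0]
force: [0.3, -0.1, 0.7]
finger_gap: 0.527
gripper_force: 0.0
```

Call:
drive_tool --pt "0 0 0 0 0 0 0.05" --pt "0 0 0 0 0 0 0.05"

```text
t: 20.4
tcp_pos: [0.4941, 0.2831, 0.1757]
tool_rot: [0.686, 0.727, -0.001, -0.0]
force: [-0.2, 0.1, 0.4]
finger_gap: 0.524
gripper_force: 0.0
```

```bash
python3 -c "
from h import *
go(.4975,.2825,.039,3.2)
s,P=wrist('w4')
m=(abs(P[...,0]-.497)<.03)&(abs(P[...,1]-.285)<.055)&(P[...,2]>.032)&(P[...,2]<.05)
q=P[m];print(len(q),np.percentile(q,[1,50,99],axis=0).round(4)); b=q[q[:,2]>.0395]; print('box',np.percentile(b,[2,50,98],axis=0).round(4), cv2.minAreaRect((b[:,:2]*1000).astype(np.float32)))"
```

```text
t 20.4 tcp [0.4941 0.2831 0.1757] head 3.33 tilt 0.08 q6 15.0 | wz 0.13 shift before turn [-0.0008  0.0035  0.1367] after turn [-0.0008  0.0034  0.1367] gap 0.524 F [-0.2  0.1  0.4] grip 0.0
2047 [[0.4835 0.2519 0.0321]
 [0.4978 0.2816 0.0399]
 [0.5134 0.3135 0.0415]]
box [[0.4841 0.2524 0.0395]
 [0.4985 0.276  0.0402]
 [0.5125 0.2974 0.0415]] ((498.6087341308594, 275.067138671875), (29.720529556274414, 47.05925750732422), 2.7490158081054688)
```

View pics/w4.png

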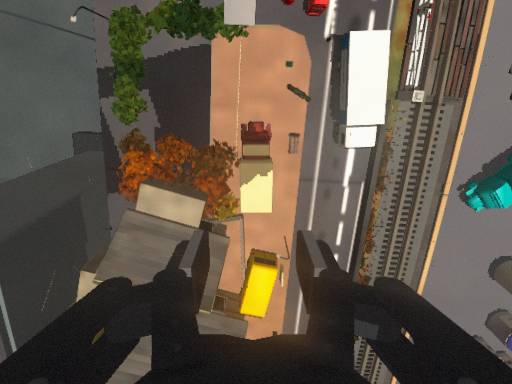

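The lorry's box centre is at (256,186), and its pose agrees with the first fit. I'll grip it with the fingertips kept above the foliage.

Call:
drive_tool --pt "-0.001 0.004 0.04 0 0 0 0.05" --pt "0 0 0.04 0 0 0 0.05" --pt "0 0 0.03 0 0 0 0.05" --pt "0 0 0.015 0 0 0 0.05" --pt "0 0 0.008 0 0 0 0.05" --pt "0 0 0.003 0 0 0 0.05" --pt "0 0 0 0 0 0 0.05" --newtons 50

```text
t: 21.15
tcp_pos: [0.4992, 0.2827, 0.041]
tool_rot: [0.687, 0.726, 0.001, 0.0]
force: [-0.3, 1.2, 0.3]
finger_gap: 0.527
gripper_force: 0.0
```

Call:
drive_tool --pt "0 0 0 0 0 0 -0.3" --pt "0 0 0 0 0 0 -0.6" --pt "0 0 0 0 0 0 -0.8" --pt "0 0 0 0 0 0 -0.8" --pt "0 0 0 0 0 0 -0.8"

```text
t: 21.65
tcp_pos: [0.4997, 0.2828, 0.0417]
tool_rot: [0.687, 0.726, 0.001, 0.001]
force: [-0.2, 0.4, 6.5]
finger_gap: 0.339
gripper_force: 51.5
```

Call:
drive_tool --pt "0 0 -0.01 0 0 0 -0.8" --pt "0 0 -0.02 0 0 0 -0.8" --pt "0 0 -0.03 0 0 0 -0.8" --pt "0 0 -0.04 0 0 0 -0.8" --pt "0 0 -0.04 0 0 0 -0.8" --pt "0 0 0 0 0 0 -0.8"

```text
t: 22.25
tcp_pos: [0.5018, 0.2838, 0.1862]
tool_rot: [0.687, 0.726, 0.005, 0.003]
force: [2.2, 0.6, -1.0]
finger_gap: 0.336
gripper_force: 50.8
```

```bash
python3 -c "
from h import *
go(.5373,-.1867,.18,-91.8)"
```

```text
t 22.25 tcp [0.5018 0.2838 0.1862] head 3.17 tilt 0.68 q6 15.0 | wz -85.03 shift before turn [-0.4717  0.0094  0.0048] after turn [-0.0503 -0.4691  0.0062] gap 0.336 F [ 2.2  0.6 -1. ] grip 50.8
```

Call:
drive_tool --pt "-0.04 0.003 0 0 0 0 -0.8" --pt "-0.048 0.003 0 0 0 0 -0.8" --pt "-0.048 0.003 0 0 0 0 -0.8" --pt "-0.048 0.003 0 0 0 0 -0.8" --pt "-0.048 0.003 0 0 0 0 -0.8" --pt "-0.048 0.003 0 0 0 0 -0.8" --pt "-0.048 0.003 0 0 0 0 -0.8" --pt "-0.048 0.003 0 0 0 0 -0.8" --pt "-0.048 0.003 0 0 0 0 -0.8" --pt "-0.046 0.003 0 0 0 0 -0.8"

```text
t: 23.25
tcp_pos: [0.5535, -0.1869, 0.1795]
tool_rot: [0.688, 0.726, -0.0, -0.001]
force: [0.8, 0.7, -1.1]
finger_gap: 0.333
gripper_force: 50.8
```

Call:
drive_tool --pt "0 0 0 0 0 -8.5 -0.8" --pt "0 0 0 0 0 -8.5 -0.8" --pt "0 0 0 0 0 -8.5 -0.8" --pt "0 0 0 0 0 -8.5 -0.8" --pt "0 0 0 0 0 -8.5 -0.8" --pt "0 0 0 0 0 -8.5 -0.8" --pt "0 0 0 0 0 -8.5 -0.8" --pt "0 0 0 0 0 -8.5 -0.8" --pt "0 0 0 0 0 -8.5 -0.8" --pt "0 0 0 0 0 -8.5 -0.8"

```text
t: 24.25
tcp_pos: [0.5535, -0.1846, 0.1794]
tool_rot: [0.013, 1.0, 0.001, -0.001]
force: [0.5, 0.5, 0.6]
finger_gap: 0.334
gripper_force: 50.8
```

Call:
drive_tool --pt "0 0 0 0 0 0 -0.8" --pt "0 0 0 0 0 0 -0.8"

```text
t: 24.45
tcp_pos: [0.5538, -0.1848, 0.1797]
tool_rot: [0.018, 1.0, 0.0, -0.001]
force: [0.0, 0.9, -1.8]
finger_gap: 0.336
gripper_force: 50.8
```

```bash
python3 -c "
from h import *
go(.5573,-.1868,.049,88.2)
s,P=wrist('w5'); im=s['image']
m=(abs(P[...,1]+.187)<.022)&(P[...,2]>.12)&(P[...,2]<.2)
q=P[m&(np.arange(384)[:,None]<300)];print(len(q),np.percentile(q,[0.5,50,99],axis=0).round(4))"
```

```text
t 24.45 tcp [ 0.5538 -0.1848  0.1797] head 87.98 tilt 0.09 q6 -117.0 | wz -0.22 shift before turn [-0.0037 -0.0019  0.1307] after turn [-0.0035 -0.0019  0.1307] gap 0.336 F [ 0.   0.9 -1.8] grip 50.8
10096 [[ 0.5044 -0.2081  0.1489]
 [ 0.5427 -0.1852  0.1776]
 [ 0.5787 -0.1665  0.1984]]
```

View pics/w5.png

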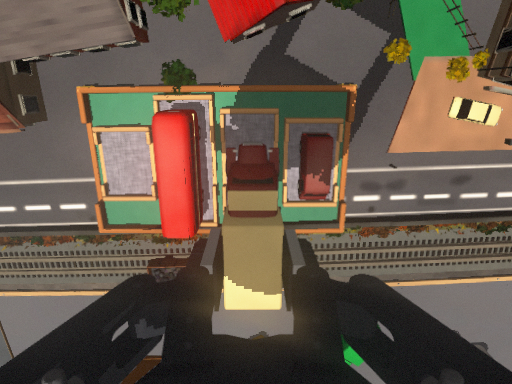

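The van sits in its cradle at (317,167) and the bus at (178,172). The lorry is over the second cradle, so I'll lower it.

Call:
drive_tool --pt "-0.003 -0.002 0.04 0 0 0 -0.8" --pt "0 0 0.04 0 0 0 -0.8" --pt "0 0 0.03 0 0 0 -0.8" --pt "0 0 0.012 0 0 0 -0.8" --pt "0 0 0.006 0 0 0 -0.8" --pt "0 0 0 0 0 0 -0.8" --pt "0 0 0.001 0 0 0 -0.8" --pt "0 0 0 0 0 0 -0.8"

```text
t: 25.3
tcp_pos: [0.5583, -0.1877, 0.0528]
tool_rot: [0.016, 1.0, -0.001, 0.001]
force: [-0.4, 0.3, -1.1]
finger_gap: 0.335
gripper_force: 50.7
```

Call:
drive_tool --pt "0 0 0.001 0 0 0 -0.8" --pt "0 0 0 0 0 0 -0.8"

```text
t: 25.5
tcp_pos: [0.5577, -0.1874, 0.051]
tool_rot: [0.016, 1.0, -0.0, 0.001]
force: [0.2, 0.7, -0.8]
finger_gap: 0.338
gripper_force: 50.7
```

Call:
drive_tool --pt "0 0 0.001 0 0 0 -0.8" --pt "0 0 0.001 0 0 0 -0.8" --pt "0 0 0 0 0 0 -0.8"

```text
t: 25.8
tcp_pos: [0.5578, -0.1874, 0.0497]
tool_rot: [0.016, 1.0, -0.0, 0.001]
force: [-2.2, 1.1, 7.6]
finger_gap: 0.335
gripper_force: 51.8
```

Call:
drive_tool --pt "0 0 0.001 0 0 0 -0.8" --pt "0 0 0 0 0 0 -0.8"

```text
t: 26.0
tcp_pos: [0.5578, -0.1874, 0.0495]
tool_rot: [0.016, 1.0, -0.0, 0.001]
force: [-3.4, 1.3, 12.4]
finger_gap: 0.336
gripper_force: 52.5
```

Call:
drive_tool --pt "0 0 0 0 0 0 0.05" --pt "0 0 0 0 0 0 0.05" --pt "0 0 0 0 0 0 0.05" --pt "0 0 -0.01 0 0 0 0.05" --pt "0 0 -0.03 0 0 0 0.05" --pt "0 0 -0.04 0 0 0 0.05" --pt "0 0 -0.04 0 0 0 0.05" --pt "0 0 -0.04 0 0 0 0.05" --pt "0 0 -0.04 0 0 0 0.05" --pt "0 0 0 0 0 0 0.05"

```text
t: 27.0
tcp_pos: [0.5606, -0.1889, 0.2542]
tool_rot: [0.016, 1.0, -0.003, 0.006]
force: [0.4, -1.4, 0.1]
finger_gap: 0.526
gripper_force: 0.0
```

Call:
drive_tool --pt "0.003 0.04 0 0 0 0 0.05" --pt "0.003 0.045 0 0 0 0 0.05" --pt "0.003 0.045 0 0 0 0 0.05" --pt "0.003 0.045 0 0 0 0 0.05" --pt "0.003 0.045 0 0 0 0 0.05" --pt "0.003 0.045 0 0 0 0 0.05" --pt "0.003 0.035 0 0 0 0 0.05" --pt "0 0 0 0 0 8 0.05" --pt "0 0 0 0 0 8 0.05" --pt "0 0 0 0 0 8 0.05"

```text
t: 28.0
tcp_pos: [0.5452, 0.114, 0.2467]
tool_rot: [0.226, 0.974, -0.0, -0.001]
force: [0.1, -0.5, -0.6]
finger_gap: 0.528
gripper_force: 0.0
```

Call:
drive_tool --pt "0 0 0 0 0 8 0.05" --pt "0 0 0 0 0 8 0.05" --pt "0 0 0 0 0 8 0.05" --pt "0 0 0 0 0 8 0.05" --pt "0 0 0 0 0 8 0.05" --pt "0 0 0 0 0 8 0.05" --pt "0 0 0 0 0 8 0.05" --pt "0 0 0 0 0 8 0.05" --pt "0 0 0 0 0 6 0.05" --pt "0 0 0 0 0 0 0.05"

```text
t: 29.0
tcp_pos: [0.5454, 0.1133, 0.2468]
tool_rot: [0.742, 0.67, -0.001, -0.0]
force: [-0.8, -0.3, -0.1]
finger_gap: 0.522
gripper_force: 0.0
```

```bash
cat > m4.py <<'E'
from h import *
go(.53,.033,.1,-6)
s,P=wrist('w6')
cv2.imwrite('pics/w6b.png',s['image'][90:330,110:430,::-1])
cv2.imwrite('pics/w6b.png',cv2.resize(cv2.imread('pics/w6b.png'),(800,600),interpolation=cv2.INTER_CUBIC))
m=(abs(P[...,0]-.505)<.025)&(abs(P[...,1]-.039)<.042)&(P[...,2]>.0085)&(P[...,2]<.03)&(P[...,0]>.485)
k,l,st,ce=cv2.connectedComponentsWithStats(m.astype(np.uint8)); q=P[l==1+st[1:,4].argmax()]
print('car',len(q),cv2.minAreaRect((q[:,:2]*1000).astype(np.float32)),np.percentile(q[:,2],[2,50,98]).round(4))
c=q[q[:,2]>.016]; print('cabin',cv2.minAreaRect((c[:,:2]*1000).astype(np.float32)))
g=P[(abs(P[...,0]-.53)<.012)&(abs(P[...,1]-.04)<.03)]; print('ground',np.nanmedian(g[:,2]))
A=P.reshape(-1,3); d=.005
print('      ',[int(round(1000*v)) for v in np.arange(.09,-.011,-d)])
for x in np.arange(.52,.449,-d):
    r=[]
    for y in np.arange(.09,-.011,-d):
        m=(abs(A[:,0]-x)<d/2)&(abs(A[:,1]-y)<d/2); r.append('%4d'%round(1000*np.nanmax(A[m,2])) if m.any() else '   .')
    print('%4d'%round(x*1000),''.join(r))
E
python3 m4.py
```

```text
t 29.0 tcp [0.5454 0.1133 0.2468] head -5.83 tilt 0.08 q6 6.0 | wz 0.17 shift before turn [-0.0814 -0.007   0.1468] after turn [-0.0814 -0.007   0.1468] gap 0.522 F [-0.8 -0.3 -0.1] grip 0.0
car 318 ((502.8697509765625, 36.30186462402344), (33.99855422973633, 18.862564086914062), 78.07947540283203) [0.0088 0.0153 0.018 ]
cabin ((502.466796875, 33.3619499206543), (17.17954444885254, 15.492674827575684), 82.32263946533203)
ground 0.003992018546505993
       [90, 85, 80, 75, 70, 65, 60, 55, 50, 45, 40, 35, 30, 25, 20, 15, 10, 5, 0, -5, -10]
 520    5   6   5   5   5   5   6   6   5   5   6   6   5   5   5   5   5   5   6   6   5
 515    5   5   5   5   5   7   8   8  10  11  11   6   5   5   6   5   5   5   5   5   4
 510    5   5   6   6   5   7   8   9  11  14  18  19  18  17   9   7   5   5   5   5   5
 505    6   5   5   5   5   8   9   9  12  16  18  18  18  17  11   9   7   5   5   5   5
 500    6   5   6   6   5   8   9   9  12  15  18  18  18  18  10   8   4   6   4   5   5
 495    6   6   5   5   5   5   7   7  10  18  17  18  18  17   9   9   5   5   5   5   5
 490  111  16  14  14  12   6   5   5   5   5   5   7  14  16   9   7   5   5   6   5   4
 485  121 124 123 117 107  15  15  15  15  13   5   6   5   6   5   5   5   6   5   5   5
 480  122 125 123 118 111 107 101  94  22  15   5   5   5   5   5   6   5   5   4   5   4
 475  122 124 121 117 111 106 100  94  88  55  48   5   5   5   7   4   5   5   4   6   6
 470  124 124 120 112 109 105  98  92  88  80  73   4   5   9   7   .   .   .   .   .   .
 465  124 124 121 111 108 102  97  92  84  80  73   .   .   6   7   .   .   .   .   .   .
 460  124 124 119 111 106 101  96  89  82  77  72   .   .   .   .   .   .   .   .   .   .
 455  125 122 116 112 105  99  93  88  81  77  72  65   .   .   .   .   .   .   .   .   .
 450  123 121 114 109 104  98  92  87  82  76  69  63   .   .   .   .   .   .   .   .   .
```

View pics/w6b.png

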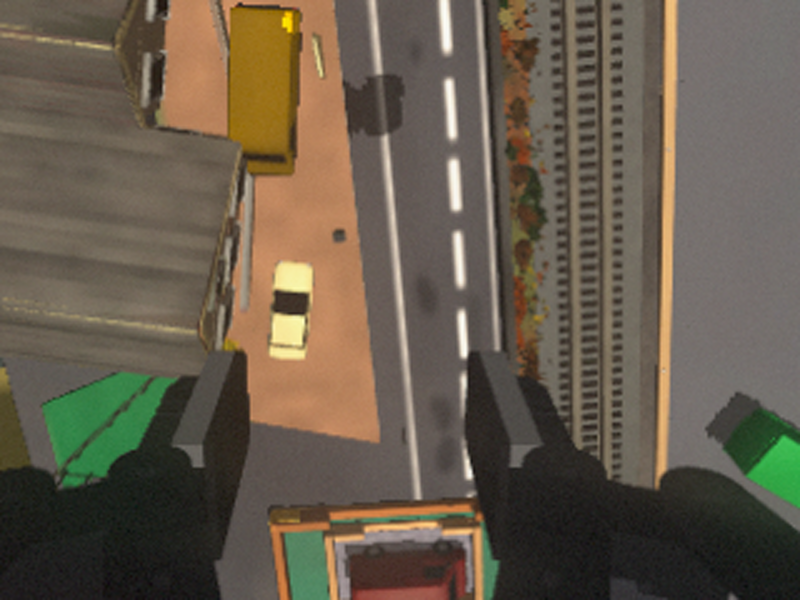

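The car is at (292,310) in the crop, close under the roof corner at (205,340), so the gripper's body would hit the roof in a direct grasp. I'll open fully and set one finger down on the car's roof side, near its clear end. From there I'll draw the car out towards the road and grip it in the open.

```bash
python3 -c "
from h import *
go(.5255,.019,.12,-8)"
```

```text
t 29.05 tcp [0.5455 0.1133 0.2468] head -5.72 tilt 0.07 q6 6.0 | wz 2.28 shift before turn [-0.0958 -0.0104  0.1269] after turn [-0.0961 -0.0067  0.1268] gap 0.528 F [-0.5 -0.7 -0.5] grip 0.0
```

Call:
drive_tool --pt "0 0 0 0 0 2.3 1" --pt "-0.024 -0.002 0 0 0 0 1" --pt "-0.024 -0.002 0 0 0 0 1" --pt "-0.024 -0.002 0.02 0 0 0 1" --pt "-0.024 -0.001 0.03 0 0 0 1" --pt "0 0 0.04 0 0 0 1" --pt "0 0 0.037 0 0 0 1" --pt "0 0 0 0 0 0 1" --pt "0 0 0 0 0 0 1"

```text
t: 29.95
tcp_pos: [0.5253, 0.0193, 0.1202]
tool_rot: [0.755, 0.656, -0.0, -0.001]
force: [0.1, 0.7, 0.2]
finger_gap: 0.995
gripper_force: 0.0
```

```bash
python3 -c "
from h import *
go(.5255,.019,.011,-8)"
```

```text
t 29.95 tcp [0.5253 0.0193 0.1202] head -8.08 tilt 0.09 q6 -2.0 | wz -0.08 shift before turn [-0.0003  0.0004  0.1092] after turn [-0.0003  0.0002  0.1092] gap 0.995 F [0.1 0.7 0.2] grip 0.0
```

Call:
drive_tool --pt "0 0 0.03 0 0 0 1" --pt "0 0 0.03 0 0 0 1" --pt "0 0 0.02 0 0 0 1" --pt "0 0 0.012 0 0 0 1" --pt "0 0 0.006 0 0 0 1" --pt "0 0 0 0 0 0 1"

```text
t: 30.55
tcp_pos: [0.5263, 0.0193, 0.023]
tool_rot: [0.755, 0.655, 0.0, 0.001]
force: [0.4, 0.3, 0.4]
finger_gap: 1.002
gripper_force: 0.0
```

Call:
drive_tool --pt "0 0 0.004 0 0 0 1" --pt "0 0 0.004 0 0 0 1" --pt "0 0 0 0 0 0 1" --pt "0 0 0 0 0 0 1"

```text
t: 30.95
tcp_pos: [0.5256, 0.0192, 0.0145]
tool_rot: [0.756, 0.655, 0.0, 0.0]
force: [0.5, 0.3, 0.6]
finger_gap: 1.004
gripper_force: 0.0
```

Call:
drive_tool --pt "0 0 0.003 0 0 0 1" --pt "0 0 0.001 0 0 0 1" --pt "0 0.006 0 0 0 0 1" --pt "0 0.006 0 0 0 0 1" --pt "0 0.006 0 0 0 0 1" --pt "0 0.006 0 0 0 0 1" --pt "0 0 0 0 0 0 1"

```text
t: 31.65
tcp_pos: [0.551, 0.0155, 0.0104]
tool_rot: [0.756, 0.655, 0.001, 0.001]
force: [-0.1, 0.4, 0.2]
finger_gap: 1.0
gripper_force: 0.0
```

Call:
drive_tool --pt "0 0.006 0 0 0 0 1" --pt "0 0.006 0 0 0 0 1" --pt "0 0.006 0 0 0 0 1" --pt "0 0 0 0 0 0 1" --pt "0 0 -0.02 0 0 0 1" --pt "0 0 -0.03 0 0 0 1" --pt "0.02 0 -0.04 0 0 0 1" --pt "0.03 0 -0.04 0 0 0 1" --pt "0.03 0 -0.03 0 0 0 1" --pt "0 0 0 0 0 0 1"

```text
t: 32.65
tcp_pos: [0.5815, 0.0956, 0.1753]
tool_rot: [0.754, 0.656, 0.004, 0.003]
force: [-0.5, -0.3, 0.7]
finger_gap: 0.998
gripper_force: 0.0
```

```bash
cat > m5.py <<'E'
from h import *
s,P=wrist('w7'); hsv=cv2.cvtColor(s['image'],cv2.COLOR_RGB2HSV).astype(int)
m=(P[...,0]>.49)&(P[...,0]<.58)&(P[...,1]<.10)&(P[...,1]>-.04)&(P[...,2]>.0095)&(P[...,2]<.03)
k,l,st,ce=cv2.connectedComponentsWithStats(m.astype(np.uint8))
for i in range(1,k):
    if st[i,4]>60:
        q=P[l==i]; c=q[q[:,2]>.016]; print('car',len(q),cv2.minAreaRect((q[:,:2]*1000).astype(np.float32)),ce[i]); 
        if len(c)>20: print('cabin',cv2.minAreaRect((c[:,:2]*1000).astype(np.float32)))
go(.535,.035,.022,-8)
cv2.imwrite('pics/w7b.png',cv2.resize(s['image'][90:330,110:430,::-1],(800,600),interpolation=cv2.INTER_CUBIC))
E
python3 m5.py
```

```text
car 482 ((534.4258422851562, 37.355735778808594), (18.716096878051758, 30.883771896362305), 36.866676330566406) [213.2780083  230.43775934]
cabin ((535.8010864257812, 35.64077377319336), (17.498111724853516, 16.840768814086914), 38.02478790283203)
t 32.7 tcp [0.5796 0.094  0.1727] head -7.96 tilt 0.31 q6 6.0 | wz 0.04 shift before turn [-0.0647 -0.0368  0.1505] after turn [-0.0646 -0.036   0.1507] gap 0.998 F [ 0.5 -0.3 -1.1] grip 0.0
```

View pics/w7b.png

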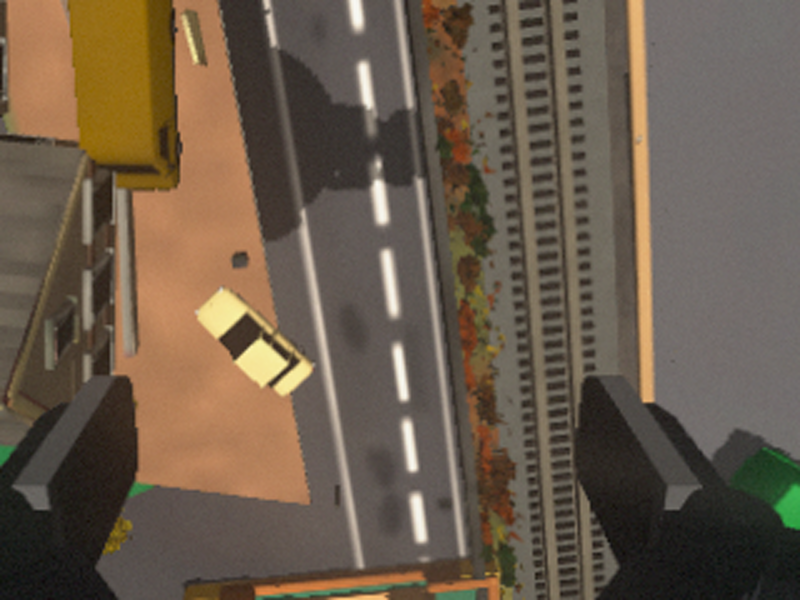

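The car at (255,342) is now clear of the roof, turned so that the closing heading is about 37.5°. I'll grip it a little rearward on the cabin.

Call:
drive_tool --pt "0 0 0 0 0 -7.6 0.4" --pt "0 0 0 0 0 -7.6 0" --pt "0 0 0 0 0 -7.6 -0.06" --pt "0 0 0 0 0 -7.6 -0.06" --pt "0 0 0 0 0 -7.6 -0.06" --pt "0 0 0 0 0 -7.5 -0.06" --pt "0 0 0 0 0 0 -0.06"

```text
t: 33.4
tcp_pos: [0.577, 0.0914, 0.1684]
tool_rot: [0.444, 0.896, -0.001, -0.002]
force: [0.2, -0.9, 0.0]
finger_gap: 0.47
gripper_force: 0.0
```

```bash
python3 -c "
from h import *
go(.5393,.031,.1,37.5)"
```

```text
t 33.4 tcp [0.577  0.0914 0.1684] head 37.28 tilt 0.25 q6 -39.0 | wz -0.22 shift before turn [-0.0254 -0.0663  0.0685] after turn [-0.025  -0.0666  0.0684] gap 0.47 F [ 0.2 -0.9  0. ] grip 0.0
```

Call:
drive_tool --pt "-0.006 -0.016 0.01 0 0 0 -0.06" --pt "-0.007 -0.018 0.02 0 0 0 -0.06" --pt "-0.007 -0.018 0.02 0 0 0 -0.06" --pt "-0.005 -0.014 0.018 0 0 0 -0.06" --pt "0 0 0 0 0 0 -0.06" --pt "0 0 0 0 0 0 -0.06"

```text
t: 34.0
tcp_pos: [0.5408, 0.0322, 0.1017]
tool_rot: [0.445, 0.896, -0.0, -0.001]
force: [0.3, -0.4, 0.7]
finger_gap: 0.466
gripper_force: 0.0
```

```bash
python3 -c "
from h import *
go(.5393,.031,.024,37.5)"
```

```text
t 34.0 tcp [0.5408 0.0322 0.1017] head 37.19 tilt 0.1 q6 -46.0 | wz -0.31 shift before turn [-0.0002 -0.0018  0.0777] after turn [-0.0001 -0.0019  0.0777] gap 0.466 F [ 0.3 -0.4  0.7] grip 0.0
```

Call:
drive_tool --pt "0 -0.002 0.03 0 0 0 -0.06" --pt "0 0 0.025 0 0 0 -0.06" --pt "0 0 0.014 0 0 0 -0.06" --pt "0 0 0.007 0 0 0 -0.06" --pt "0 0 0.002 0 0 0 -0.06" --pt "0 0 0 0 0 0 -0.06" --pt "0 0 0 0 0 0 -0.06" --newtons 30

```text
t: 34.7
tcp_pos: [0.5403, 0.0313, 0.0252]
tool_rot: [0.443, 0.896, 0.0, 0.001]
force: [0.4, 0.7, -0.3]
finger_gap: 0.472
gripper_force: 0.0
```

Call:
drive_tool --pt "0 0 0 0 0 0 -0.3" --pt "0 0 0 0 0 0 -0.5" --pt "0 0 0 0 0 0 -0.8" --pt "0 0 0 0 0 0 -0.9" --pt "0 0 0 0 0 0 -0.9" --pt "0 0 0 0 0 0 -0.9"

```text
t: 35.3
tcp_pos: [0.5398, 0.0313, 0.0249]
tool_rot: [0.443, 0.896, 0.0, 0.0]
force: [-1.1, 0.1, 6.2]
finger_gap: 0.187
gripper_force: 29.4
```

Call:
drive_tool --pt "0 0 0 0 0 0 -0.2" --pt "0 0 0 0 0 0 -0.2" --pt "0 0 0.003 0 0 0 -0.2" --pt "0 0 0 0 0 0 -0.2" --pt "0 0 0 0 0 0 -0.6" --pt "0 0 0 0 0 0 -0.9" --pt "0 0 0 0 0 0 -0.9" --pt "0 0 0 0 0 0 -0.9"

```text
t: 36.1
tcp_pos: [0.5395, 0.0314, 0.0213]
tool_rot: [0.443, 0.896, -0.0, -0.0]
force: [-0.0, -0.5, -0.6]
finger_gap: 0.223
gripper_force: 29.3
```

Call:
drive_tool --pt "0 0 -0.005 0 0 0 -0.9" --pt "0 0 -0.015 0 0 0 -0.9" --pt "0 0 -0.03 0 0 0 -0.9" --pt "0 0 -0.04 0 0 0 -0.9" --pt "0 0 -0.04 0 0 0 -0.9" --pt "0 0 0 0 0 0 -0.9"

```text
t: 36.7
tcp_pos: [0.5431, 0.031, 0.1567]
tool_rot: [0.443, 0.896, 0.002, 0.006]
force: [0.9, -1.2, 0.7]
finger_gap: 0.22
gripper_force: 29.4
```

```bash
python3 -c "
from h import *
go(.5525,-.3112,.15,88.2)"
```

```text
t 36.7 tcp [0.5431 0.031  0.1567] head 37.37 tilt 0.68 q6 -46.0 | wz -50.83 shift before turn [-0.2776 -0.2003  0.0074] after turn [-0.0201 -0.3417  0.0067] gap 0.22 F [ 0.9 -1.2  0.7] grip 29.4
```

Call:
drive_tool --pt "0 0 0 0 0 -8.47 -0.9" --pt "0 0 0 0 0 -8.47 -0.9" --pt "0 0 0 0 0 -8.47 -0.9" --pt "0 0 0 0 0 -8.47 -0.9" --pt "0 0 0 0 0 -8.47 -0.9" --pt "0 0 0 0 0 -8.47 -0.9" --pt "0 0 0 0 0 0 -0.9"

```text
t: 37.4
tcp_pos: [0.5389, 0.0314, 0.1507]
tool_rot: [0.016, 1.0, 0.0, -0.001]
force: [0.7, 0.2, 0.1]
finger_gap: 0.219
gripper_force: 29.4
```

Call:
drive_tool --pt "-0.002 -0.03 0 0 0 0 -0.9" --pt "-0.002 -0.039 0 0 0 0 -0.9" --pt "-0.002 -0.039 0 0 0 0 -0.9" --pt "-0.002 -0.039 0 0 0 0 -0.9" --pt "-0.002 -0.039 0 0 0 0 -0.9" --pt "-0.002 -0.039 0 0 0 0 -0.9" --pt "-0.002 -0.039 0 0 0 0 -0.9" --pt "-0.002 -0.039 0 0 0 0 -0.9" --pt "-0.003 -0.038 0 0 0 0 -0.9" --pt "0 0 0 0 0 0 -0.9"

```text
t: 38.4
tcp_pos: [0.5481, -0.316, 0.1511]
tool_rot: [0.02, 1.0, -0.002, 0.001]
force: [0.5, 0.4, -0.1]
finger_gap: 0.221
gripper_force: 29.4
```

```bash
python3 -c "
from h import *
go(.5525,-.3112,.03,88.2)
s,P=wrist('w8')
m=(abs(P[...,1]+.311)<.02)&(P[...,2]>.12)&(P[...,2]<.19)&(np.arange(384)[:,None]<330)
q=P[m];print(len(q),np.percentile(q,[0.5,50,99],axis=0).round(4))"
```

```text
t 38.4 tcp [ 0.5481 -0.316   0.1511] head 87.71 tilt 0.28 q6 -128.0 | wz -0.49 shift before turn [-0.0038  0.0054  0.1211] after turn [-0.0042  0.0049  0.1211] gap 0.221 F [ 0.5  0.4 -0.1] grip 29.4
7491 [[ 0.5093 -0.3308  0.1321]
 [ 0.5375 -0.3137  0.1471]
 [ 0.5615 -0.2934  0.1891]]
```

View pics/w8.png

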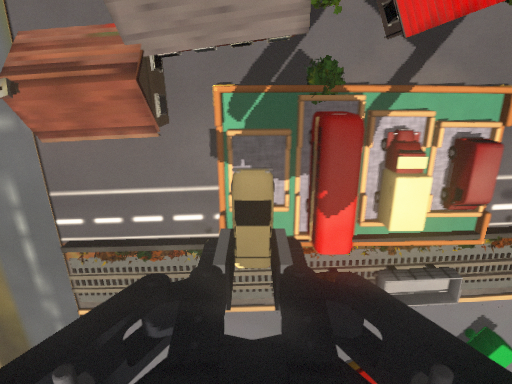

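The view shows the lorry (404,180), van (472,172) and bus (337,182) in their cradles, and the car over the shortest at (252,210). I'll fine-align it.

```bash
python3 -c "
from h import *
go(.5525,-.3112,.03,88.2)
s,P=wrist('w9'); im=s['image']; print(pose()[1][:3,3])
hsv=cv2.cvtColor(im,cv2.COLOR_RGB2HSV).astype(int)
m=(abs(P[...,1]+.313)<.02)&(P[...,2]>.13)&(P[...,2]<.19)&(np.arange(384)[:,None]<270)&(hsv[...,1]>60)
q=P[m];print(len(q),np.percentile(q,[0.5,50,99],axis=0).round(4),cv2.minAreaRect((q[:,:2]*1000).astype(np.float32)))"
```

```text
t 38.45 tcp [ 0.5474 -0.3127  0.1507] head 87.8 tilt 0.04 q6 -128.0 | wz -0.4 shift before turn [-0.005   0.0018  0.1207] after turn [-0.0051  0.0017  0.1207] gap 0.218 F [-1.2  0.9 -0.1] grip 29.4
[ 0.54692355 -0.31059973  0.15051955]
4598 [[ 0.5085 -0.3304  0.1333]
 [ 0.5335 -0.3119  0.1415]
 [ 0.5611 -0.2937  0.1798]] ((536.1723022460938, -311.1155700683594), (37.94929122924805, 56.20780563354492), 68.81118774414062)
```

Call:
drive_tool --pt "-0.005 0 0.03 0 0 -0.4 -0.9" --pt "0 0 0.03 0 0 0 -0.9" --pt "0 0 0.025 0 0 0 -0.9" --pt "0 0 0.018 0 0 0 -0.9" --pt "0 0 0.01 0 0 0 -0.9" --pt "0 0 0.003 0 0 0 -0.9" --pt "0 0 0 0 0 0 -0.9" --pt "0 0 0 0 0 0 -0.9"

```text
t: 39.3
tcp_pos: [0.5533, -0.3104, 0.0363]
tool_rot: [0.012, 1.0, -0.001, 0.001]
force: [0.1, 0.2, 0.0]
finger_gap: 0.221
gripper_force: 29.4
```

Call:
drive_tool --pt "0 0 0.002 0 0 0 -0.9" --pt "0 0 0 0 0 0 -0.9"

```text
t: 39.5
tcp_pos: [0.5529, -0.3105, 0.0339]
tool_rot: [0.012, 1.0, -0.0, 0.0]
force: [0.4, -0.3, 0.1]
finger_gap: 0.219
gripper_force: 29.4
```

Call:
drive_tool --pt "0 0 0.002 0 0 0 -0.9" --pt "0 0 0.001 0 0 0 -0.9" --pt "0 0 0 0 0 0 -0.9"

```text
t: 39.8
tcp_pos: [0.5525, -0.3102, 0.0302]
tool_rot: [0.012, 1.0, 0.0, -0.0]
force: [-0.2, 0.5, 0.7]
finger_gap: 0.216
gripper_force: 29.4
```

Call:
drive_tool --pt "0 0 0.001 0 0 0 -0.9" --pt "0 0 0.001 0 0 0 -0.9" --pt "0 0 0 0 0 0 -0.9"

```text
t: 40.1
tcp_pos: [0.5528, -0.3105, 0.0291]
tool_rot: [0.012, 1.0, -0.0, 0.0]
force: [-1.6, 0.3, 4.2]
finger_gap: 0.22
gripper_force: 30.9
```

Call:
drive_tool --pt "0 0 0 0 0 0 -0.45" --pt "0 0 0 0 0 0 -0.3" --pt "0 0 0 0 0 0 -0.3" --pt "0 0 -0.005 0 0 0 -0.3" --pt "0 0 -0.015 0 0 0 -0.3" --pt "0 0 -0.04 0 0 0 -0.3" --pt "0 0 -0.05 0 0 0 -0.3" --pt "0 0 -0.05 0 0 0 -0.3" --pt "0 0 -0.05 0 0 0 -0.3" --pt "0 0 -0.05 0 0 0 -0.3"

```text
t: 41.1
tcp_pos: [0.5522, -0.3097, 0.2917]
tool_rot: [0.012, 1.0, -0.0, 0.0]
force: [0.9, -0.4, 0.2]
finger_gap: 0.35
gripper_force: 0.0
```

Call:
drive_tool --pt "0.01 0.03 0 0 0 0 -0.3" --pt "0.01 0.04 0 0 0 0 -0.3" --pt "0.01 0.03 0 0 0 0 -0.3" --pt "0 0 0 0 0 0 -0.3" --pt "0 0 0 0 0 0 -0.3"

```text
t: 41.6
tcp_pos: [0.5252, -0.209, 0.2896]
tool_rot: [0.012, 1.0, -0.001, 0.001]
force: [1.6, -0.4, 1.0]
finger_gap: 0.35
gripper_force: 0.0
```

```bash
cat > m6.py <<'E'
from h import *
go(.5,-.2,.28,88.2)
s,P=wrist('w10'); im=s['image']
b={'van3':(549,-125),'lorry2':(547.3,-186.8),'bus1':(545.3,-249.6),'car4':(543.4,-311.2)}
for n,(x,y) in b.items():
    for z0 in (.013,.02,.03):
        m=(abs(P[...,0]*1000-x)<62)&(abs(P[...,1]*1000-y)<21)&(P[...,2]>z0+.003)
        q=P[m]
        if len(q)>30: r=cv2.minAreaRect((q[:,:2]*1000).astype(np.float32)); print(n,z0,len(q),'off',round(r[0][0]-x,1),round(r[0][1]-y,1),np.round(r[1],1),round(r[2],1),'top',np.percentile(q[:,2],98).round(4))
E
python3 m6.py
```

```text
t 41.6 tcp [ 0.5252 -0.209   0.2896] head 88.66 tilt 0.12 q6 -122.0 | wz 0.46 shift before turn [0.0254 0.0084 0.0096] after turn [0.0254 0.0082 0.0096] gap 0.35 F [ 1.6 -0.4  1. ] grip 0.0
van3 0.013 1258 off -0.4 0.0 [89.1 41.9] 0.0 top 0.0441
van3 0.02 1002 off -0.7 -1.7 [67.9 33.4] 4.3 top 0.0442
van3 0.03 848 off -4.4 -5.0 [34.1 56.5] 87.7 top 0.0443
lorry2 0.013 14553 off -0.8 -0.0 [ 42.  105.2] 90.0 top 0.3712
lorry2 0.02 14363 off 0.3 -0.0 [42.  85.5] 90.0 top 0.3712
lorry2 0.03 14206 off 0.3 -0.0 [42.  85.5] 90.0 top 0.3712
bus1 0.013 15740 off 0.6 -0.3 [ 42.  108.2] 89.5 top 0.3665
bus1 0.02 15714 off 0.6 -0.3 [ 42.  108.2] 89.5 top 0.3665
bus1 0.03 15673 off 0.6 -0.3 [ 42.  108.2] 89.5 top 0.3665
car4 0.013 519 off -0.9 -0.3 [41.7 74.7] 89.6 top 0.0265
car4 0.02 161 off 3.5 0.2 [17.5 18.1] 89.1 top 0.0267
```

View pics/w10.png

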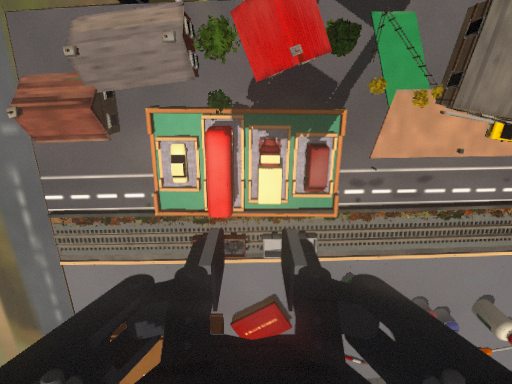

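All four stand in their cradles: car (178,162), bus (219,170), lorry (269,172), van (317,167). I'll do one check of the bus and lorry numbers without the gripper in the cloud.

```bash
python3 -c "
from h import *
P=np.load('w10_P.npy')
for n,(x,y,z0) in {'van3':(549,-125,.024),'lorry2':(547.3,-186.8,.026),'bus1':(545.3,-249.6,.04),'car4':(543.4,-311.2,.0175)}.items():
    m=(abs(P[...,0]*1000-x)<70)&(abs(P[...,1]*1000-y)<26)&(P[...,2]>z0)&(P[...,2]<.08)
    q=P[m]; k,l,st,ce=cv2.connectedComponentsWithStats(m.astype(np.uint8)); q=P[l==1+st[1:,4].argmax()]
    r=cv2.minAreaRect((q[:,:2]*1000).astype(np.float32)); print(n,len(q),'off',round(r[0][0]-x,1),round(r[0][1]-y,1),np.round(r[1],1),round(r[2],1),'top',np.percentile(q[:,2],98).round(4))
"
```

```text
van3 977 off 0.7 0.4 [30.2 63. ] 87.9 top 0.0441
lorry2 1324 off 3.1 -0.9 [30.1 79. ] 88.3 top 0.0496
bus1 2366 off 0.6 -1.4 [ 32.7 108.2] 88.6 top 0.0666
car4 314 off 0.8 0.9 [18.9 31.9] 88.4 top 0.0266
```

```bash
python3 -c "
from station import manip
print(manip.sign_off())"
```

```text
the job is handed in; nothing more can be done
None
```

The bus, lorry, maroon van and cream car are in the longest, second, third and shortest cradles, each measured within about 3 mm of its cradle's middle and upright; the yellow van and blue lorry were not touched, and the job is handed in at about 42 s with no verdict returned.

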